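# Load a clay test bar through a sprung dryer flap

## Task

Put the clay test bar that stands on the table into the bench dryer: push it lengthwise through the sprung flap of the free bay until it lies fully home inside and the flap has shut behind it. The other bay already holds a bar behind its closed flap, and only feeling how far the bar will go in tells which bay is free. Leave the glaze jar, the bowl and the tool pot where they stand.

Things in the scene. Friction and masses are not known exactly. Their poses are not given: they have to be found in the camera images.
- bar_mid (a point): Centre of the loose test bar: a plain terracotta block 24 mm (its x) by 50 mm (its y) by 120 mm (its z), about 0.23 kg, standing on one small end on the table left or right of the dryer.
- dryer: Fixed bench dryer: white head 200 mm wide (y), leaning to the robot on a grey foot; origin under the foot, x away from the robot, z up. Two equal bays side by side, 44 mm across by 62 mm wide (y), 168 mm deep, solid walls, leaning 20 deg: inward is (0.342, 0, -0.94), across is (0.94, 0, 0.342) in its frame. Flat face square to the bays, 190 mm high; behind it a box 107 mm high, knob to 121 mm.
- left_mouth (a point): Centre of the left (+y) bay's mouth, level with the face and the shut flap's outside. Around the mouths the rim is 8 mm wide across the bay; 28 mm of face lies between them. One bay (either) holds a fixed, unseen bar whose end is 48 mm below the mouth: another bar stops dead there with the flap open. In the free bay it goes on to the floor.
- right_mouth (a point): The same for the right (-y) bay, 90 mm from the left. A hand gripping a bar does not fit in a mouth; shut fingers (to about 36 mm across by 50 mm) do, and the flap presses on them until they are drawn out.
- left_home (a point): Where the bar's centre is when the bar stands on the left bay's floor against the robot-side wall: 108 mm below the mouth along the bay and 10 mm from its middle to the robot side; the bar's outer end is then 48 mm below the mouth.
- right_home (a point): The same for the right bay.
- flap_left (a joint): Left steel flap, 42 mm across the bay, 59 mm wide, 3 mm thick. 0 = shut, to 1.45 rad as it swings in; hinged on the mouth's edge farther from the robot. Opening it with the bar's end takes 4 to 8 N along the bay. Its spring presses a bar to the robot-side wall with about 4 N, which holds the bar where it is when let go.
- flap_right (a joint): The same for the right flap. Pushing a bar on past the flap takes only a light push (1 to 5 N). The flap clears the bar once the bar's outer end is 38 mm below the mouth; the bar then slides the last 10 mm by itself.
- glaze_jar_mid (a point): Centre of a grey lidded glaze jar, 68 mm diameter, 100 mm high; bystander, on the other side of the dryer from the bar.
- bowl_mid (a point): Centre of a terracotta bowl, 130 mm diameter, 50 mm high; bystander.
- tool_pot_mid (a point): Centre of a terracotta pot, 84 mm diameter, 100 mm high, with wooden tools standing to about 190 mm; bystander.
There are look-alikes about, which are no part of the job. Leave any green or yellow look-alike of the part that bears bar_mid alone.

How it is judged:
On the way:
1. the bar has gone in past a flap and holds it open (((value of joint flap_left above 0.6 rad and distance between bar_mid and left_mouth below 0.07 m) or (value of joint flap_right above 0.6 rad and distance between bar_mid and right_mouth below 0.07 m))), for 0.2 s.
At the end, for the whole second after the job is handed in: the bar's centre is within 14 mm of its home place in one of the bays and at rest, and both flaps are shut (under 0.06 rad) ((distance between bar_mid and left_home below 0.014 m or distance between bar_mid and right_home below 0.014 m) and value of joint each of flap_left, flap_right below 0.06 rad and linear speed of bar below 0.02 m/s); the robot touches nothing.
It fails at once if the glaze jar was moved more than 30 mm (distance of glaze_jar_mid from where it was at the start of the episode above 0.03 m).
It fails at once if the bowl was moved more than 30 mm (distance of bowl_mid from where it was at the start of the episode above 0.03 m).
It fails at once if the tool pot was moved more than 30 mm (distance of tool_pot_mid from where it was at the start of the episode above 0.03 m).
It also fails if it takes over 51 s, if anything falls off the work surface, if the arm or the gripper's body presses on something with over 40 N, if the wrist force passes 120 N, or if a joint passes its speed limit or range.

## Robot

A 6-joint arm with a two-finger parallel gripper is mounted at the origin on the work surface. World frame = base frame: x ahead of the robot, y to its left, z up, the work surface at z = 0. Lengths are in m, angles in rad, forces in N, time in s.
With the tool pointing down it reaches from about 0.375 to 0.9 m from the base axis. Payload 3.1 kg.
Tool frame: the origin (TCP) lies between the finger pads; the fingertips stand 8 mm ahead of it and the grasp point (between the pads) lies 11 mm behind it (manip.tip_extent is the distance from the TCP to the fingertips, in m); z points along the fingers, x is the direction in which the jaws open and shut, and the axes are right-handed (so a half turn about z gives the same grasp; the last joint's range is limited). The gripper opens to 85 mm and grips with 20 to 120 N. Pads are 22 mm wide; open, the fingers measure 114 mm over their backs; the gripper's body (76 mm by 85 mm) begins 54 mm behind the grasp point. The pads swing forward as they close: fully open they stand 13 mm farther back than shut.
Start: joints at [-1.288, 0.527, 1.433, -0, 1.181, -0.178], TCP at [0.278, -0.56, 0.239] pointing down, gripper open.
Joint ranges: [-3.08, 3.08], [-0.75, 2.2], [0.22, 2.44], [-1.43, 4.57], [0, 2.65], [-2.85, 2.85]. Speed limits (rad/s): [2.79, 2.79, 3.14, 3.14, 3.14, 3.14].

## Interface

Orientations are given as a unit quaternion [x, y, z, w].
In Python, from station import manip gives the robot as it stands.
- The arm moves only by the tool move_arm, never from a script. Its argument "deltas" is a list that holds one entry, the list of rows, each a list of 4 numbers: the shift along the tool's x, y, z in m, then the turn about the tool's z in degrees. A call has 1 to 20 rows; each row is the pose to reach, as a shift and turn from the pose measured when the call began, along the tool's axes at that moment; what a row does not reach only later rows make up. A row lasts 1/12 s, in which the tool goes at most 41.7 mm and 7.16 degrees, less where a joint would pass 70% of its speed; a pose out of reach is approached as far as the arm can. A call with a gripper value outside its range is refused whole. "gripper" is the opening, from 0 (shut) to 1 (fully open), set as the call begins (left out, the last holds). The fingers move at their own pace and stop on an object; "squeeze" is the grip in N (left out, the last holds). Time passes only in rows, so rows that repeat a pose let the fingers close. It gives the time, the measured TCP pose, the force and the opening at its end, in the units of the state.
- manip.sense(): the state, without advancing time (a new reading comes with each control period).
- manip.snapshot(name): name is "side" or "top"; returns a dict with "img" (400x640x3 uint8, red, green, blue), "vertical_fov" (degrees; the focal length in pixels is half the picture's height over the tangent of half this angle, whatever the lens; pixels are square), "cx", "cy" (the principal point, pixels), "D" ([k1, k2, p1, p2, k3] as OpenCV has them; the pictures are not rectified), "origin" and "orientation" of the camera in the world. Camera axes: x right, y down, z forward; pixel columns grow to the right and rows downward; lengths in m; the calibration is good to about 2 mm. A picture is of the moment at which its call begins. There is no depth.
- manip.sign_off(): hands the job in, once; it reports no verdict.
The state is a dict: "t": time; "q": joint angles; "qd": joint speeds; "tau": joint torques, N m; "tcp_pos": TCP position; "tool_rot": TCP orientation; "force": force on the tool from outside, world axes, zero at the start; "ft_torque": the same for the moment, N m; "finger_gap": opening from 0.0 (shut) to 1.0 (fully open).
Only numpy, scipy, OpenCV 4.12 (cv2) and the standard library are available. Lean on these libraries where they do the work, as an engineer would, in place of code of your own. Each camera call takes 0.05 s, during which the arm holds its last target.

## Working session

There is one attempt and no reset: what is moved stays moved. The work goes in short steps, Python scripts to look and compute and a tool call to move; the robot and the scene stay as the last step left them, time stands still between calls to the robot, and variables do not carry over. Pictures are saved under pics/ and viewed, and the job is handed in when it is done.

Besides the shell and the picture viewer there is one more tool, called after "Call:" by a JSON object that holds its "name" and its "arguments", one argument or row to a line. move_arm: Moves the arm, as the interface text tells. Its arguments: {"type":"object","properties":{"deltas":{"type":"array"},"gripper":{"type":"number"},"squeeze":{"type":"number"}},"required":["deltas"]}

```bash
ls; mkdir -p pics; python3 - <<'E'
from station import manip
import cv2
print(manip.sense())
for n in("side","top"):
    s=manip.snapshot(n); cv2.imwrite(f"pics/{n}0.png",cv2.cvtColor(s["img"],cv2.COLOR_RGB2BGR))
    print({k:v for k,v in s.items() if k!="img"})
E
```

```text
pics
{'t': 0.0, 'q': array([-1.28851828e+00,  5.28487032e-01,  1.43390611e+00, -2.07034184e-05,
        1.18142088e+00, -1.78492960e-01]), 'qd': array([-0.00135938,  0.00024446, -0.00028815,  0.00013405,  0.00142593,
       -0.00095536]), 'tau': array([-7.00697146e-04, -4.42347980e+01, -1.78026903e+01, -1.31096867e-04,
        8.46372888e-03,  4.26948343e-07]), 'tcp_pos': array([ 0.27772397, -0.55911448,  0.23831959]), 'tool_rot': array([ 8.49895321e-01, -5.26950386e-01, -8.31461130e-04, -7.36468396e-04]), 'force': array([ 0.26624974,  0.55106398, -0.02183252]), 'ft_torque': array([ 0.00080166, -0.02490929,  0.04307847]), 'finger_gap': 1.002631882119074}
{'vertical_fov': 45.05996361755655, 'cx': 323.9310189338377, 'cy': 204.4959335488985, 'D': array([-0.03215173,  0.        ,  0.        ,  0.        ,  0.        ]), 'origin': array([-0.10873068,  0.76935582,  1.18351913]), 'orientation': array([-0.32539048,  0.86913941, -0.35142694,  0.12335651])}
{'vertical_fov': 44.80427495785205, 'cx': 321.4081883693558, 'cy': 195.5720098535339, 'D': array([-0.06700246,  0.        ,  0.        ,  0.        ,  0.        ]), 'origin': array([0.38127227, 0.04822063, 1.42615881]), 'orientation': array([ 0.709965  , -0.70195545,  0.04083395, -0.03925352])}
```

View pics/side0.png

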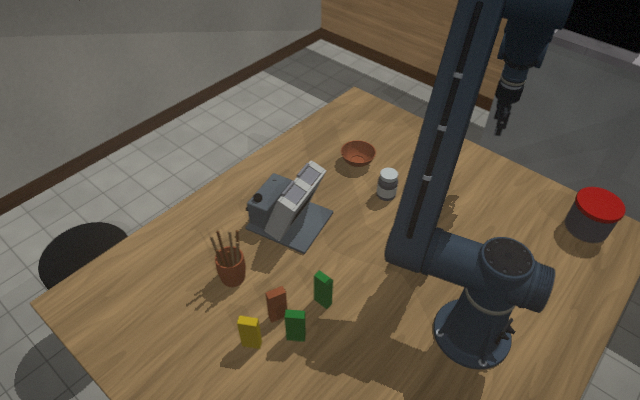

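View pics/top0.png

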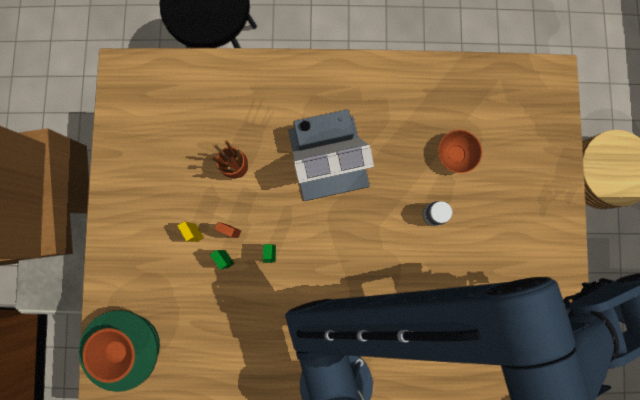

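The side view shows the terracotta bar at about (277,304), a yellow block at (249,332), and green blocks at (295,325) and (323,290). In the top view the same four are at (227,230), (189,231), (222,260) and (268,253). The dryer is at (333,160), the jar at (438,213), the bowl at (460,152) and the pot at (233,163). The only terracotta block is the bar, so I'll enlarge it to confirm.

```bash
python3 - <<'E'
import cv2, numpy as np
a=cv2.imread("pics/side0.png")[245:365,220:350]; b=cv2.imread("pics/top0.png")[95:275,160:380]
a=cv2.resize(a,None,fx=4,fy=4,interpolation=cv2.INTER_CUBIC); b=cv2.resize(b,None,fx=3.6,fy=3.6,interpolation=cv2.INTER_CUBIC)
cv2.imwrite("pics/side0c.png",a); cv2.imwrite("pics/top0c.png",b)
c=cv2.imread("pics/side0.png")[140:300,190:400]
cv2.imwrite("pics/side0d.png",cv2.resize(c,None,fx=3.7,fy=3.7,interpolation=cv2.INTER_CUBIC))
E
```

```text
(no output)
```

View pics/side0c.png

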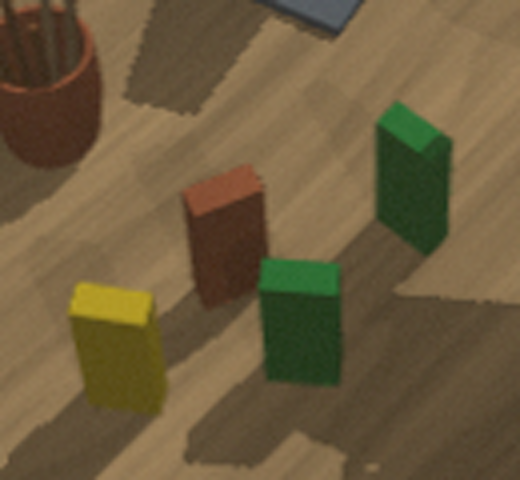

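View pics/top0c.png

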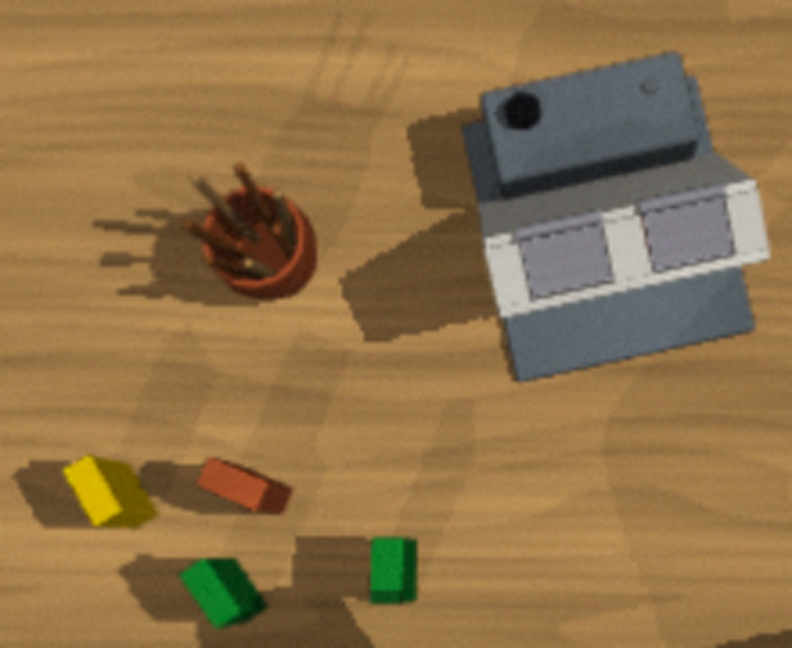

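View pics/side0d.png

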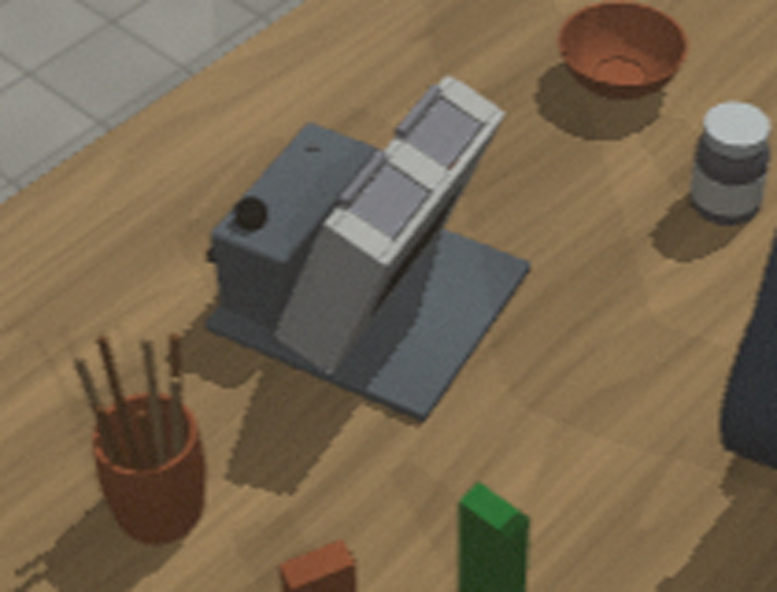

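The enlarged crops confirm that the terracotta block stands upright among the two green blocks and the yellow one. Both flaps show as grey panels in the white face. Next I'll measure the bar, the mouths and the bystanders.

```bash
cat > h.py <<'E'
import numpy as np, cv2
from scipy.spatial.transform import Rotation as R
class Cam:
    def __init__(s,d):
        s.img=d["img"]; s.f=200/np.tan(np.radians(d["vertical_fov"])/2)
        s.K=np.array([[s.f,0,d["cx"]],[0,s.f,d["cy"]],[0,0,1]]); s.D=np.array(d["D"]); s.o=np.array(d["origin"]); s.R=R.from_quat(d["orientation"]).as_matrix()
    def rays(s,p):
        u=cv2.undistortPoints(np.array(p,float).reshape(-1,1,2),s.K,s.D).reshape(-1,2)
        v=np.c_[u,np.ones(len(u))]@s.R.T
        return v/np.linalg.norm(v,axis=1)[:,None]
    def onz(s,p,z):
        v=s.rays(p); return s.o+v*((z-s.o[2])/v[:,2])[:,None]
    def proj(s,P):
        P=np.atleast_2d(P).astype(float); rv=cv2.Rodrigues(s.R.T)[0]; return cv2.projectPoints(P,rv,-s.R.T@s.o,s.K,s.D)[0].reshape(-1,2)
def tri(c1,p1,c2,p2):
    out=[]
    for a,b in zip(c1.rays(p1),c2.rays(p2)):
        A=np.c_[a,-b]; t=np.linalg.lstsq(A,c2.o-c1.o,rcond=None)[0]
        P,Q=c1.o+a*t[0],c2.o+b*t[1]; out.append(np.r_[(P+Q)/2,np.linalg.norm(P-Q)])
    return np.array(out)
E
cat > snap.py <<'E'
import pickle,sys,cv2
from station import manip
n=sys.argv[1]; 
for c in sys.argv[2:]:
    d=manip.snapshot(c); pickle.dump(d,open(f"pics/{c}{n}.pkl","wb")); cv2.imwrite(f"pics/{c}{n}.png",d["img"][:,:,::-1])
E
python3 snap.py 1 side top
python3 - <<'E'
import pickle; from h import *
S=Cam(pickle.load(open("pics/side1.pkl","rb")));T=Cam(pickle.load(open("pics/top1.pkl","rb")))
for n,C,roi in(("side",S,(225,270,330,350)),("top",T,(200,215,250,245))):
    hsv=cv2.cvtColor(C.img,cv2.COLOR_RGB2HSV); x0,y0,x1,y1=roi
    m=np.zeros((400,640),np.uint8)
    h=hsv[y0:y1,x0:x1]; 
    print(n,"bar pixel hsv",hsv[230,226] if n=="top" else (hsv[295,277],hsv[308,277]))
    m[y0:y1,x0:x1]=((h[...,0]<10)&(h[...,1]>120)).astype(np.uint8)*255
    cs=cv2.findContours(m,cv2.RETR_EXTERNAL,cv2.CHAIN_APPROX_NONE)[0]
    for c in cs:
        if cv2.contourArea(c)>30: print(n,cv2.contourArea(c),cv2.boundingRect(c),cv2.approxPolyDP(c,2,True).reshape(-1,2).tolist())
# V values in top bar
hsv=cv2.cvtColor(T.img,cv2.COLOR_RGB2HSV)
print(hsv[219:241,212:244,2])
g=cv2.cvtColor(T.img,cv2.COLOR_RGB2HSV)
E
```

```text
side bar pixel hsv (array([ 10, 159, 120], dtype=uint8), array([ 10, 159,  69], dtype=uint8))
top bar pixel hsv [  9 196 163]
top 153.5 (216, 223, 24, 14) [[217, 224], [216, 229], [225, 234], [237, 236], [239, 232], [229, 226]]
[[174 173 176 175 172 169 169 169 168 164 166 164 167 170 171 175 170 166
  167 166 167 164 164 166 162 163 162 163 159 160 161 160]
 [179 179 181 178 179 174 174 175 173 171 172 169 172 167 170 167 163 162
  165 166 164 164 166 166 162 164 163 163 164 162 161 161]
 [177 177 178 173 174 171 172 169 163 166 173 171 168 168 166 156 153 153
  154 153 154 158 160 161 161 162 160 162 161 162 159 160]
 [181 179 179 180 175 154 160 145 135 142 158 166 166 167 166 156 158 154
  155 156 153 156 155 155 156 159 161 160 163 159 160 161]
 [175 179 177 174 157 153 161 163 166 138 103 108 138 144 157 164 166 162
  163 161 160 159 162 158 160 160 156 156 157 154 155 155]
 [117 118 117 119 119 154 164 166 164 161 152 130 109  99 100 126 146 152
  155 160 158 157 158 157 156 154 157 154 155 155 154 153]
 [109 110 108 115 147 163 163 159 159 161 163 161 156 154 119  93  87  96

[... 1354 characters left out ...]
0  82  84  86 116 142 150 148 150]
 [116 116 107  98  98 100 100 100  98 101  97  99  97  99  92  90  92 102
  151 109  89  87  82  80  82  86  91 128 148 151 153 153]
 [168 162 136 116 116 115 118 114 115 113 115 112 113 115 105 103 101 102
  111 105  96  97  93  93  94  98 120 146 156 157 155 156]
 [169 166 162 160 159 161 162 159 161 161 161 163 162 158 153 148 146 145
  149 146 151 150 148 150 146 150 152 154 151 152 156 153]
 [165 164 162 164 164 161 165 164 165 169 163 166 164 159 156 159 157 157
  159 157 157 157 155 159 157 155 156 155 157 156 157 156]
 [162 162 162 158 161 161 160 163 166 165 167 166 165 159 155 154 154 154
  155 155 158 157 158 160 159 160 161 163 159 162 160 162]]
```

```bash
cat > m1.py <<'E'
import pickle; from h import *
S=Cam(pickle.load(open("pics/side1.pkl","rb")));T=Cam(pickle.load(open("pics/top1.pkl","rb")))
def blobs(C,roi,fn,mina=20,k=6):
    x0,y0,x1,y1=roi; im=cv2.resize(C.img[y0:y1,x0:x1],None,fx=k,fy=k,interpolation=cv2.INTER_LINEAR)
    h=cv2.cvtColor(im,cv2.COLOR_RGB2HSV).astype(int); m=fn(h[...,0],h[...,1],h[...,2]).astype(np.uint8)*255
    m=cv2.morphologyEx(m,cv2.MORPH_OPEN,np.ones((k,k),np.uint8))
    out=[]
    for c in cv2.findContours(m,cv2.RETR_EXTERNAL,cv2.CHAIN_APPROX_NONE)[0]:
        if cv2.contourArea(c)>mina*k*k: 
            out.append(((c.reshape(-1,2)+.5)/k-.5+[x0,y0]).astype(np.float32))
    return out
def mar(c): return cv2.minAreaRect(c)
def cen(c):
    M=cv2.moments(c); return [M["m10"]/M["m00"],M["m01"]/M["m00"]]
def rect_on(C,c,z):
    P=C.onz(c,z)[:,:2]; r=cv2.minAreaRect((P*1000).astype(np.float32)); return r
E
python3 - <<'E'
from m1 import *
tb=[c for c in blobs(T,(205,215,250,245),lambda h,s,v:(h<13)&(s>150)&(v>125)) ]
for c in tb: print("top bar",cen(c),cv2.contourArea(c),rect_on(T,c,.12), T.onz([cen(c)],.12))
sb=blobs(S,(260,280,292,325),lambda h,s,v:(h<14)&(s>125)&(v>95),8)
for c in sb: print("side bar",cen(c),cv2.contourArea(c),rect_on(S,c,.12), S.onz([cen(c)],.12))
if tb and sb: print(tri(T,[cen(tb[0])],S,[cen(sb[0])]))
# face pixels
h=cv2.cvtColor(T.img,cv2.COLOR_RGB2HSV); print("white",h[176,300],h[163,333],"flap",h[166,317],h[159,350],"foot",h[188,330])
h=cv2.cvtColor(S.img,cv2.COLOR_RGB2HSV); print("white",h[207,287],"flap",h[197,295],h[176,310])
E
```

```text
top bar [224.15690220619405, 229.02150186391796] 151.7222154403571 ((436.41668701171875, 307.327392578125), (50.665802001953125, 24.480722427368164), 66.19712829589844) [[0.43620296 0.30718483 0.12      ]]
side bar [275.29037615824245, 292.19039903279617] 145.13888210756704 ((432.53973388671875, 311.3349914550781), (50.97933578491211, 25.502397537231445), 66.31267547607422) [[0.43242596 0.31121934 0.12      ]]
[[0.43624766 0.30837607 0.11302111 0.00062179]]
white [ 20  16 196] [ 21  17 195] flap [128   8 131] [133  13 135] foot [ 99  38 108]
white [ 38   9 115] flap [120   8 130] [132  10 129]
```

```bash
python3 - <<'E'
from m1 import *
def corners(c):
    ap=cv2.approxPolyDP(c,2.0,True).reshape(-1,2); return ap
for n,C,roi in(("top",T,(290,135,380,205)),("side",S,(255,155,335,245))):
    fl=blobs(C,roi,lambda h,s,v:(h>108)&(h<150)&(s<32)&(v>100),60)
    wh=blobs(C,roi,lambda h,s,v:((h<60)|(s<6))&(s<30)&(v>(170 if n=="top" else 100)),60)
    for c in fl: print(n,"flap",cv2.contourArea(c),np.round(cen(c),1),np.round(mar(c)[1],1),np.round(corners(c),1).tolist(), T.onz([cen(c)],.19) if n=="top" else "")
    for c in wh: print(n,"white",cv2.contourArea(c),np.round(corners(c),1).tolist())
for nm,roi,fn,z in (("yellow",(170,215,210,250),lambda h,s,v:(h>20)&(h<32)&(s>200)&(v>165),.12),("green",(205,240,280,275),lambda h,s,v:(h>45)&(h<80)&(s>150)&(v>95),.12),("jar",(415,195,460,230),lambda h,s,v:(s<30)&(v>150),.1),("bowl",(435,125,490,180),lambda h,s,v:(h<13)&(s>130),.05),("pot",(210,135,255,185),lambda h,s,v:(h<13)&(s>130),.1)):
    for c in blobs(T,roi,fn): print(nm,cv2.contourArea(c),rect_on(T,c,z))
E
```

```text
top flap 411.48611407750286 [316.5 165.3] [19.6 23. ] [[325.79998779296875, 154.10000610351562], [303.6000061035156, 158.8000030517578], [307.20001220703125, 161.10000610351562], [304.79998779296875, 163.1999969482422], [307.79998779296875, 176.1999969482422], [328.8999938964844, 172.39999389648438], [326.1000061035156, 157.39999389648438], [323.20001220703125, 157.1999969482422]] [[0.60063863 0.0598727  0.19      ]]
top flap 407.2637651229743 [350.5 157.6] [19.7 23.3] [[360.1000061035156, 146.10000610351562], [337.79998779296875, 151.10000610351562], [341.8999938964844, 169.1999969482422], [362.1000061035156, 164.60000610351562]] [[ 0.62173501 -0.02809028  0.19      ]]
top white 622.3889736589044 [[368.8999938964844, 145.39999389648438], [361.6000061035156, 146.89999389648438], [364.79998779296875, 163.89999389648438], [362.8999938964844, 166.60000610351562], [341.1000061035156, 170.89999389648438], [337.1000061035156, 155.1999969482422], [331.1000061035156, 153.10000610351562], [327.6000061035156, 154.10000610351562], [330.79998779296875, 156.10000610351562], [327.8999938964844, 15
[... 1403 characters left out ...]
375244140625), (49.936439514160156, 23.994726181030273), 31.40663719177246)
green 149.97224977228325 ((354.6469421386719, 321.4709167480469), (49.27587127685547, 24.090972900390625), 34.76817321777344)
green 123.62511571240611 ((377.55718994140625, 189.71197509765625), (38.78221893310547, 23.704830169677734), 1.2145626544952393)
jar 336.4444664849434 ((490.5211486816406, -284.22833251953125), (56.96376419067383, 57.59404373168945), 89.2287368774414)
bowl 1497.9027909173165 ((672.8157958984375, -354.3565673828125), (129.4589385986328, 127.76280212402344), 85.55801391601562)
pot 601.3194308811799 ((621.3973999023438, 295.412841796875), (93.25122833251953, 80.68103790283203), 39.06604766845703)
```

```bash
python3 - <<'E'
from m1 import *
t=[[299.1,182.1],[372.1,166.2],[295,161],[368.9,145.4]]; s=[[293.2,211.6],[325.4,171.2],[277.6,199.4],[312.2,161.1]]
P=tri(T,t,S,s); print(np.round(P,4)); P=P[:,:3]
print("width",np.linalg.norm(P[0]-P[1]),np.linalg.norm(P[2]-P[3]),"across",np.linalg.norm(P[0]-P[2]),np.linalg.norm(P[1]-P[3]),"mean",P.mean(0))
# refined flap near-edge corners (robot side) of each
F=tri(T,[[307.8,176.2],[328.9,172.4],[341.9,169.2],[362.1,164.6],[316.5,165.3],[350.5,157.6]],S,[[284.4,196.6],[296.8,203.4],[300.2,177.4],[310.4,183.9],[295,194],[309.7,175.5]])
print(np.round(F,4))
for z in(.18,.19,.2): print(z,T.onz([[299.1,182.1],[372.1,166.2]],z)[:,:2].round(4).tolist())
for n,roi in(("top",(285,100,385,210)),("side",(240,150,340,250))):
    C=T if n=="top" else S; x0,y0,x1,y1=roi
    cv2.imwrite(f"pics/{n}_dry.png",cv2.resize(C.img[y0:y1,x0:x1,::-1],None,fx=6,fy=6,interpolation=cv2.INTER_CUBIC)[:600])
E
```

```text
[[ 5.593e-01  1.052e-01  1.710e-01  1.100e-03]
 [ 6.031e-01 -8.620e-02  1.704e-01  7.000e-04]
 [ 6.105e-01  1.154e-01  1.941e-01  3.000e-04]
 [ 6.527e-01 -7.710e-02  1.896e-01  4.900e-03]]
width 0.19637835456704372 0.19715887952637917 across 0.05710695315398872 0.05397195242194613 mean [0.60640555 0.01430141 0.18126222]
[[ 0.583   0.0918  0.2031  0.0332]
 [ 0.6023  0.0323  0.1166  0.0199]
 [ 0.6017  0.0049  0.2058  0.0333]
 [ 0.6253 -0.0575  0.1202  0.0221]
 [ 0.6     0.0583  0.1809  0.0053]
 [ 0.6215 -0.0301  0.1803  0.0054]]
0.18 [[0.5576, 0.1045], [0.6017, -0.085]]
0.19 [[0.5562, 0.104], [0.5999, -0.084]]
0.2 [[0.5548, 0.1036], [0.5981, -0.0829]]
```

View pics/top_dry.png

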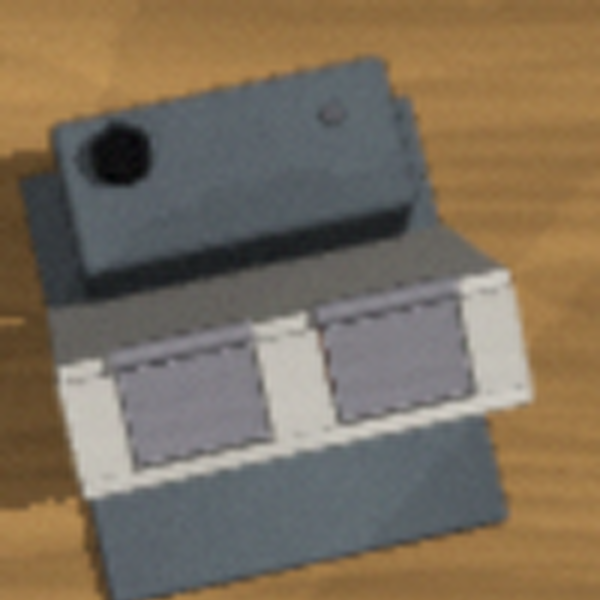

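View pics/side_dry.png

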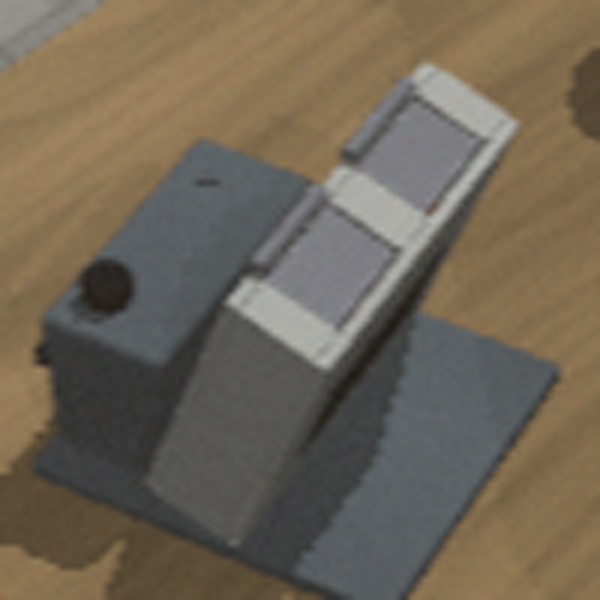

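```bash
python3 - <<'E'
from m1 import *
for C,p,f in((T,[[299.1,182.1],[372.1,166.2]],[[295,161],[368.9,145.4]]),(S,[[293.2,211.6],[325.4,171.2]],[[277.6,199.4],[312.2,161.1]])):
    a=C.onz(p,.18)[:,:2]; b=C.onz(f,.2)[:,:2]
    for e in(a,b):
        d=e[0]-e[1]; print(e.round(4).tolist(),np.linalg.norm(d),"yaw",np.degrees(np.arctan2(-d[0],d[1])),"mid",e.mean(0))
    print("centre",(a.mean(0)+b.mean(0))/2, "depth xy",np.linalg.norm(a.mean(0)-b.mean(0)))
print(S.onz([[295,194],[309.7,175.5]],.19), T.onz([[316.5,165.3],[350.5,157.6]],.19))
E
```

```text
[[0.5576, 0.1045], [0.6017, -0.085]] 0.1945475246925115 yaw 13.091669488484179 mid [0.57963884 0.00972368]
[[0.6093, 0.115], [0.6524, -0.0747]] 0.19455035064468362 yaw 12.802167214390018 mid [0.63086322 0.0201403 ]
centre [0.60525103 0.01493199] depth xy 0.05227277521787882
[[0.5538, 0.1114], [0.596, -0.0783]] 0.1943124709390364 yaw 12.54984146055893 mid [0.57493026 0.01654332]
[[0.6064, 0.1194], [0.6426, -0.0694]] 0.19221674212002343 yaw 10.861041509736857 mid [0.62446429 0.02496482]
centre [0.59969728 0.02075407] depth xy 0.050244813649419136
[[ 0.5911872   0.06354943  0.19      ]
 [ 0.61198494 -0.02366319  0.19      ]] [[ 0.6005251   0.05980071  0.19      ]
 [ 0.6217945  -0.02797837  0.19      ]]
```

The bar's top is at about (0.434, 0.309), with its 50 mm axis at 66° yaw; it measures 50.7 × 24.5 mm, as it should. The dryer's mouth centre is at about (0.604, 0.017), z 0.19, yaw 12.9°. The flap centres are 90 mm apart, as given. The two cameras differ by a steady 5 mm or so, so I'll move the gripper near the bar and use it as a reference.

Call:
{"name": "move_arm", "arguments": {
  "deltas": [
    [[-0.281, -0.354, -0.03, -65], [-0.281, -0.354, -0.03, -65], [-0.281, -0.354, -0.03, -65], [-0.281, -0.354, -0.03, -65], [-0.281, -0.354, -0.03, -65], [-0.281, -0.354, -0.03, -65], [-0.281, -0.354, -0.03, -65], [-0.281, -0.354, -0.03, -65], [-0.281, -0.354, -0.03, -65], [-0.281, -0.354, -0.03, -65], [-0.708, -0.526, -0.01, -130], [-0.708, -0.526, -0.01, -130], [-0.708, -0.526, -0.01, -130], [-0.708, -0.526, -0.01, -130], [-0.708, -0.526, -0.01, -130], [-0.708, -0.526, -0.01, -130], [-0.708, -0.526, -0.01, -130], [-0.708, -0.526, -0.01, -130], [-0.708, -0.526, -0.01, -130], [-0.708, -0.526, -0.01, -130]]
  ],
  "gripper": 1
}}

```text
t: 1.87
tcp_pos: [0.4367, 0.2348, 0.2524]
tool_rot: [0.835, 0.55, 0.0, -0.001]
force: [0.9, 0.4, -0.2]
finger_gap: 0.999
```

Call:
{"name": "move_arm", "arguments": {
  "deltas": [
    [[0.034, -0.016, 0.02, 0], [0.067, -0.032, 0.04, 0.5], [0.067, -0.032, 0.04, 0.5], [0.067, -0.032, 0.04, 0.5], [0.067, -0.032, 0.04, 0.5], [0.067, -0.032, 0.04, 0.5]]
  ]
}}

```text
t: 2.37
tcp_pos: [0.4342, 0.308, 0.213]
tool_rot: [0.838, 0.545, 0.0, -0.0]
force: [-0.3, -0.6, -0.0]
finger_gap: 1.0
```

```bash
python3 snap.py 2 side top; python3 - <<'E'
from station import manip; s=manip.sense(); print(s["t"],s["tcp_pos"],s["tool_rot"],s["q"])
import pickle; from h import *
S=Cam(pickle.load(open("pics/side2.pkl","rb")));T=Cam(pickle.load(open("pics/top2.pkl","rb")))
p=s["tcp_pos"]; Rm=R.from_quat(s["tool_rot"]).as_matrix()
pts=[p, p+Rm@[.057,0,0],p-Rm@[.057,0,0]]
out=[]
for n,C in(("S",S),("T",T)):
    q=C.proj(pts); print(n,q.round(1).tolist()); c=C.proj([p])[0]
    im=np.ascontiguousarray(C.img[:,:,::-1]); x0,y0=int(c[0])-40,int(c[1])-45
    x0=max(x0,0);y0=max(y0,0); cr=cv2.resize(im[y0:y0+100,x0:x0+80],None,fx=5,fy=5,interpolation=cv2.INTER_CUBIC)
    for k in q: cv2.drawMarker(cr,tuple(int(v) for v in ((k-[x0,y0]+.5)*5)),(255,0,255),cv2.MARKER_CROSS,10)
    print(x0,y0); out.append(cr[:500,:400])
cv2.imwrite("pics/g2.png",np.hstack(out))
E
```

```text
2.4667 [0.43451774 0.30781201 0.2133337 ] [ 8.38459344e-01  5.44963314e-01  8.92068813e-04 -3.45511515e-04] [ 4.05803909e-01  4.37421863e-01  1.69362259e+00  1.16253463e-03
  1.00890753e+00 -7.47505981e-01]
S [[273.4, 269.7], [251.5, 277.6], [294.7, 261.9]]
233 224
T [[216.6, 228.0], [196.3, 218.5], [237.0, 237.6]]
176 183
```

View pics/g2.png

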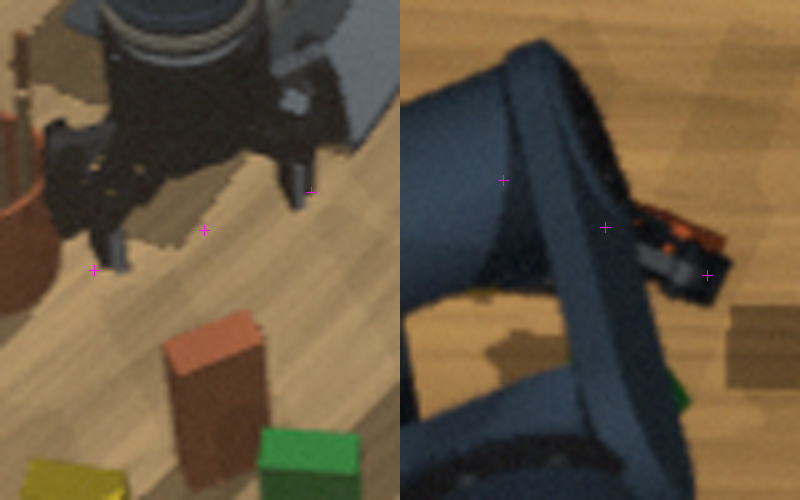

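The bar and the open fingers are both clear in the side view, with the fingertips at about (256,278) and (292,266). The arm covers the bar in the top view. I'll drop to just above the bar and check the relative alignment there, where the camera bias cancels.

Call:
{"name": "move_arm", "arguments": {
  "deltas": [
    [[0, 0, 0.04, 0], [0, 0, 0.078, 0], [0, 0, 0.078, 0], [0, 0, 0.078, 0], [0, 0, 0.078, 0]]
  ]
}}

```text
t: 2.88
tcp_pos: [0.4359, 0.3077, 0.137]
tool_rot: [0.839, 0.544, 0.002, -0.0]
force: [-0.3, -0.0, 0.5]
finger_gap: 1.001
```

```bash
python3 snap.py 3 side; python3 - <<'E'
from station import manip; s=manip.sense(); print(s["t"],s["tcp_pos"],s["tool_rot"])
import pickle; from h import *
S=Cam(pickle.load(open("pics/side3.pkl","rb")))
p=s["tcp_pos"]; Rm=R.from_quat(s["tool_rot"]).as_matrix()
q=S.proj([p-Rm@[0,0,.005],p+Rm@[.0425,0,-.005],p+Rm@[-.0425,0,-.005]]);print(q.round(1))
x0,y0=235,245; cr=cv2.resize(np.ascontiguousarray(S.img[y0:y0+85,x0:x0+85,::-1]),None,fx=7,fy=7,interpolation=cv2.INTER_CUBIC)
for k in q: cv2.drawMarker(cr,tuple(int(v) for v in ((k-[x0,y0]+.5)*7)),(255,0,255),cv2.MARKER_CROSS,10)
cv2.imwrite("pics/g3.png",cr)
E
```

```text
2.9333 [0.43633158 0.30813489 0.13765419] [8.38690771e-01 5.44599366e-01 3.05286334e-03 4.72591833e-05]
[[274.5 285.7]
 [258.9 291.4]
 [289.8 280. ]]
```

View pics/g3.png

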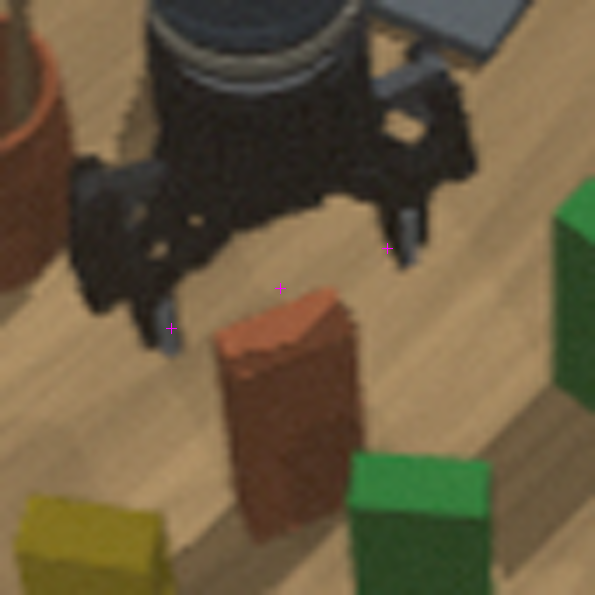

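The side view shows the fingertips at about (257,295) and (292,282), straddling the bar's top at (276,292), and centred along the jaw axis to within 1 px. I'll descend and grip.

Call:
{"name": "move_arm", "arguments": {
  "deltas": [
    [[-0.001, -0.001, 0.02, 0], [-0.001, -0.001, 0.037, 0], [-0.001, -0.001, 0.037, 0], [-0.001, -0.001, 0.037, 0]]
  ]
}}

```text
t: 3.27
tcp_pos: [0.436, 0.308, 0.1023]
tool_rot: [0.839, 0.545, 0.004, 0.0]
force: [-0.8, 0.6, 0.4]
finger_gap: 1.001
```

Call:
{"name": "move_arm", "arguments": {
  "deltas": [
    [[0, 0, 0, 0], [0, 0, 0, 0], [0, 0, 0, 0], [0, 0, 0, 0], [0, 0, 0, 0], [0, 0, 0, 0], [0, 0, 0, 0], [0, 0, 0, 0]]
  ],
  "gripper": 0,
  "squeeze": 20
}}

```text
t: 3.93
tcp_pos: [0.4369, 0.3085, 0.1039]
tool_rot: [0.839, 0.545, 0.006, 0.001]
force: [-1.8, -0.9, 6.8]
finger_gap: 0.584
```

```bash
python3 snap.py 4 side; python3 - <<'E'
from station import manip; s=manip.sense(); print(s["t"],s["tcp_pos"],s["tool_rot"],s["finger_gap"],s["force"])
import pickle; from h import *
S=Cam(pickle.load(open("pics/side4.pkl","rb")))
x0,y0=235,255; cv2.imwrite("pics/g4.png",cv2.resize(np.ascontiguousarray(S.img[y0:y0+85,x0:x0+85,::-1]),None,fx=7,fy=7,interpolation=cv2.INTER_CUBIC))
E
```

```text
3.9833 [0.43692568 0.30850528 0.10386768] [8.38588504e-01 5.44736624e-01 5.57264332e-03 5.26501347e-04] 0.5785837957530504 [-0.06788312  0.10571055  6.14077448]
```

View pics/g4.png

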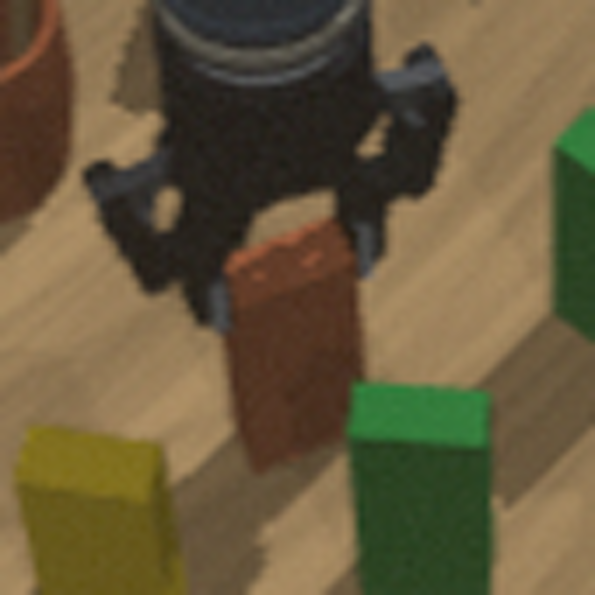

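The side view shows the pads on both 50 mm-apart faces near the bar's top, with the pads at about (266,299) and (288,290). The gap is 0.58, which matches the 50 mm width.

The tool can't tilt, so the bar has to lean 20° within the grip. I'll pivot it on its bottom edge against the table, first shifting it away from the green block.

Call:
{"name": "move_arm", "arguments": {
  "deltas": [
    [[0, 0, -0.012, 0], [0, 0, -0.012, 0], [0, 0.03, -0.012, 0], [0, 0.06, -0.012, 0], [0, 0.06, -0.012, 0], [0, 0.06, -0.006, 0], [0, 0.06, 0, 0], [0, 0.06, 0.001, 0], [0, 0.06, 0.001, 0]]
  ]
}}

```text
t: 4.73
tcp_pos: [0.4911, 0.2844, 0.1035]
tool_rot: [0.838, 0.545, 0.006, 0.001]
force: [1.1, -0.2, 4.5]
finger_gap: 0.582
```

```bash
python3 - <<'E'
from station import manip; s=manip.sense(); print(s["t"],s["tcp_pos"],s["tool_rot"],s["finger_gap"],s["force"])
E
```

```text
4.7333 [0.49112915 0.28441011 0.10347355] [8.38315847e-01 5.45156084e-01 5.56147419e-03 6.74861025e-04] 0.5822139544942695 [ 1.10783009 -0.21218733  4.45854242]
```

Call:
{"name": "move_arm", "arguments": {
  "deltas": [
    [[0, -0.006, 0, 0], [0, -0.012, 0.0005, 0], [0, -0.018, 0.001, 0], [0, -0.024, 0.002, 0], [0, -0.03, 0.003, 0], [0, -0.035, 0.004, 0], [0, -0.04, 0.005, 0], [0, -0.041, 0.0055, 0], [0, -0.041, 0.0055, 0]]
  ]
}}

```text
t: 5.48
tcp_pos: [0.452, 0.3016, 0.0984]
tool_rot: [0.838, 0.546, 0.005, 0.001]
force: [-0.4, -0.6, 9.1]
finger_gap: 0.581
```

```bash
python3 snap.py 5 side top; python3 - <<'E'
from station import manip; s=manip.sense(); print(s["t"],s["tcp_pos"],s["tool_rot"],s["finger_gap"],s["force"])
import pickle; from h import *
S=Cam(pickle.load(open("pics/side5.pkl","rb")));T=Cam(pickle.load(open("pics/top5.pkl","rb")))
x0,y0=245,235; a=cv2.resize(np.ascontiguousarray(S.img[y0:y0+80,x0:x0+80,::-1]),None,fx=5,fy=5,interpolation=cv2.INTER_CUBIC)
x0,y0=190,180; b=cv2.resize(np.ascontiguousarray(T.img[y0:y0+80,x0:x0+80,::-1]),None,fx=5,fy=5,interpolation=cv2.INTER_CUBIC)
cv2.imwrite("pics/g5.png",np.hstack([a,b]))
E
```

```text
5.5833 [0.45201814 0.30153959 0.0983701 ] [8.37916322e-01 5.45773890e-01 5.17163944e-03 5.94597329e-04] 0.58178216478761 [-1.37460716 -1.47789918  8.46900817]
```

View pics/g5.png

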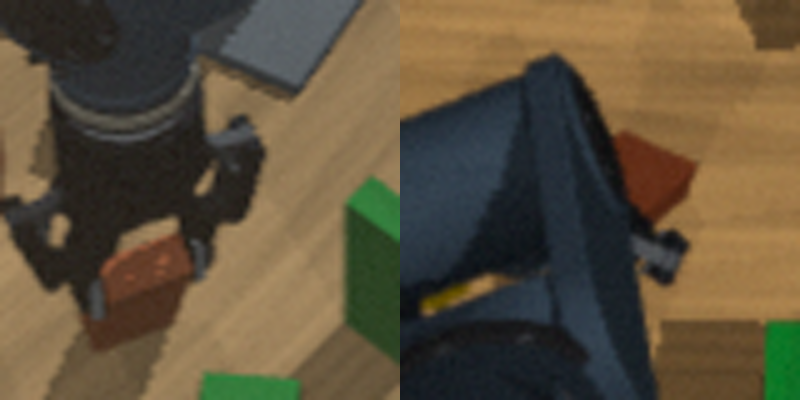

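```bash
python3 - <<'E'
from station import manip; s=manip.sense()
import pickle; from h import *
S=Cam(pickle.load(open("pics/side5.pkl","rb")));T=Cam(pickle.load(open("pics/top5.pkl","rb")))
Rm=R.from_quat(s["tool_rot"]).as_matrix(); p=s["tcp_pos"]
q=[[190+297/5-.5,180+165/5-.5],[190+225/5-.5,180+130/5-.5]]
print("T bottom far edge tool coords",((T.onz(q,.008)-p)@Rm*1000).round(1))
print("S bottom near edge (z=0)",((S.onz([[245+97/5-.5,235+351/5-.5],[245+178/5-.5,235+322/5-.5]],.0)-p)@Rm*1000).round(1))
# top near corner : (102,305)?? upper face corners
c=[[245+102/5-.5,235+265/5-.5],[245+180/5-.5,235+234/5-.5],[245+105/5-.5,235+304/5-.5],[245+195/5-.5,235+270/5-.5]]
print("S top far (z~.12)",((S.onz(c[:2],.118)-p)@Rm*1000).round(1), "near z~.111",((S.onz(c[2:],.111)-p)@Rm*1000).round(1))
E
```

```text
T bottom far edge tool coords [[-25.   51.9  90.5]
 [ 22.5  52.9  90.9]]
S bottom near edge (z=0) [[ 22.2  28.8  98.7]
 [-26.6  27.4  98.3]]
S top far (z~.12) [[ 20.1   4.5 -19.4]
 [-24.3   5.6 -19.8]] near z~.111 [[ 26.  -14.2 -12.5]
 [-24.5 -14.4 -12.9]]
```

The top view shows the bar leaning, with its lower end pushed out past the hand to about (249,213). The side view shows its top between the pads at (274,291). The tilt comes out at about 20 to 22°, with the bottom centre 41 mm ahead in tool y and 94 mm below the TCP. Next I'll lift and carry it to 40 mm outside the left mouth.

Call:
{"name": "move_arm", "arguments": {
  "deltas": [
    [[0, 0, -0.03, 0], [0, 0, -0.07, 0], [0, 0, -0.11, 0], [0, 0, -0.15, 0], [0, 0, -0.19, 0], [0, 0, -0.222, 0], [-0.03, 0.027, -0.222, -6], [-0.06, 0.055, -0.222, -12], [-0.09, 0.082, -0.222, -18], [-0.12, 0.11, -0.222, -24], [-0.15, 0.137, -0.222, -30], [-0.18, 0.165, -0.222, -36], [-0.198, 0.1815, -0.222, -36.7], [-0.198, 0.1815, -0.222, -36.7], [-0.198, 0.1815, -0.222, -36.7], [-0.198, 0.1815, -0.222, -36.7]]
  ],
  "squeeze": 30
}}

```text
t: 6.92
tcp_pos: [0.5341, 0.0474, 0.3185]
tool_rot: [0.623, 0.782, 0.004, 0.0]
force: [-0.3, 0.2, -2.3]
finger_gap: 0.575
```

```bash
python3 snap.py 6 side top; python3 - <<'E'
from station import manip; s=manip.sense(); print(s["t"],s["tcp_pos"],s["tool_rot"],s["finger_gap"],s["force"])
import pickle; from h import *
S=Cam(pickle.load(open("pics/side6.pkl","rb")));T=Cam(pickle.load(open("pics/top6.pkl","rb")))
x0,y0=235,110; a=cv2.resize(np.ascontiguousarray(S.img[y0:y0+120,x0:x0+80,::-1]),None,fx=5,fy=5,interpolation=cv2.INTER_CUBIC)
x0,y0=275,95; b=cv2.resize(np.ascontiguousarray(T.img[y0:y0+120,x0:x0+80,::-1]),None,fx=5,fy=5,interpolation=cv2.INTER_CUBIC)
cv2.imwrite("pics/g6.png",np.hstack([a,b]))
E
```

```text
7.0167 [0.53456445 0.04780134 0.3192265 ] [0.62274294 0.78241356 0.00438721 0.00099973] 0.5792683134116808 [ 0.77186224 -0.3943249  -2.11162757]
```

View pics/g6.png

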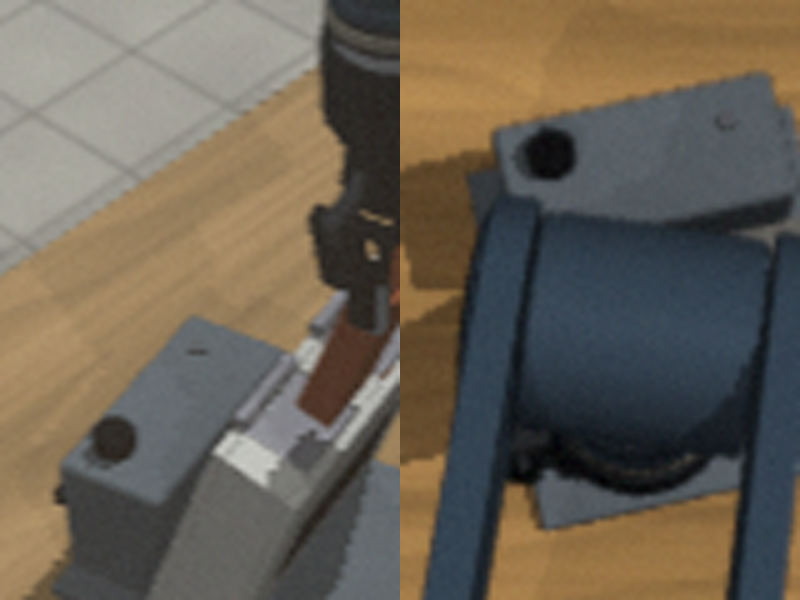

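```bash
python3 - <<'E'
import pickle; from h import *
S=Cam(pickle.load(open("pics/side6.pkl","rb")))
x0,y0=275,155; a=cv2.resize(np.ascontiguousarray(S.img[y0:y0+60,x0:x0+60,::-1]),None,fx=10,fy=10,interpolation=cv2.INTER_CUBIC)
cv2.imwrite("pics/g6b.png",a)
E
```

```text
(no output)
```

View pics/g6b.png

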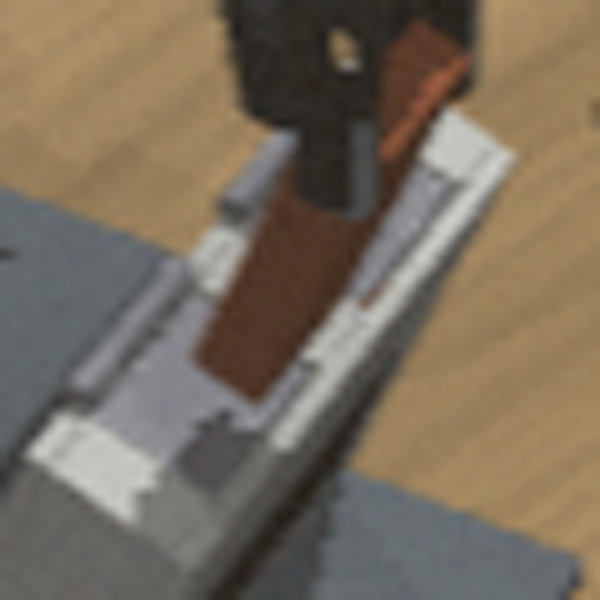

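```bash
python3 - <<'E'
from station import manip; s=manip.sense()
import pickle; from h import *
S=Cam(pickle.load(open("pics/side6.pkl","rb")))
Rm=R.from_quat(s["tool_rot"]).as_matrix(); p=s["tcp_pos"]; print(Rm.round(4), np.degrees(np.arctan2(Rm[1,0],Rm[0,0])))
q=np.array([[195,355],[262,402],[280,190],[340,253]])/10-.5+[275,155]
v=S.rays(q); n=Rm[:,0]; t=((p-S.o)@n+.024)/(v@n); P=S.o+v*t[:,None]
L=(P-p)@Rm*1000; print(L.round(1))
for i,j in((0,2),(1,3)): d=L[i]-L[j]; print(np.degrees(np.arctan2(d[1],d[2])))
d=L[1]-L[0]; print("bottom len",np.linalg.norm(d),np.degrees(np.arctan2(d[2],-d[1])))
E
```

```text
[[-0.2244  0.9745  0.007 ]
 [ 0.9745  0.2243  0.0056]
 [ 0.0039  0.0081 -1.    ]] 102.96654979277501
[[24.  47.3 89.6]
 [24.  25.7 97.8]
 [24.  19.1 13.9]
 [24.   0.7 28.7]]
20.459385529583454
19.93045494581131
bottom len 23.08510929924059 20.845052263746094
```

The side view shows the bar leaning 20.2°, matching the bay, with its lower end at about (298,193) over the left flap. Both cameras agree it needs about 2.4 mm more along the dryer's x. I'll advance to 10 mm outside the mouth and check again.

Call:
{"name": "move_arm", "arguments": {
  "deltas": [
    [[0, 0.0024, 0, 0], [0, 0.006, 0.01, 0], [0, 0.0095, 0.019, 0], [0, 0.0127, 0.028, 0], [0, 0.0127, 0.028, 0], [0, 0.0127, 0.028, 0]]
  ]
}}

```text
t: 7.52
tcp_pos: [0.5467, 0.0511, 0.2899]
tool_rot: [0.623, 0.783, 0.004, -0.0]
force: [0.5, 0.0, -1.9]
finger_gap: 0.582
```

```bash
cat > look.py <<'E'
import sys,pickle,subprocess
from station import manip
from h import *
n=sys.argv[1]; d=manip.snapshot("side"); s=manip.sense(); S=Cam(d); pickle.dump((d,s),open(f"pics/s{n}.pkl","wb"))
print(s["t"],s["tcp_pos"].round(4),s["tool_rot"].round(4),round(s["finger_gap"],3),s["force"].round(2),s["ft_torque"].round(2))
x0,y0=270,140
cv2.imwrite(f"pics/g{n}.png",cv2.resize(np.ascontiguousarray(S.img[y0:y0+75,x0:x0+75,::-1]),None,fx=8,fy=8,interpolation=cv2.INTER_CUBIC))
E
python3 look.py 7
```

```text
7.5667 [0.547  0.0509 0.2906] [6.227e-01 7.825e-01 4.000e-03 4.000e-04] 0.577 [ 0.28  1.04 -1.83] [-0.02  0.08  0.01]
```

View pics/g7.png

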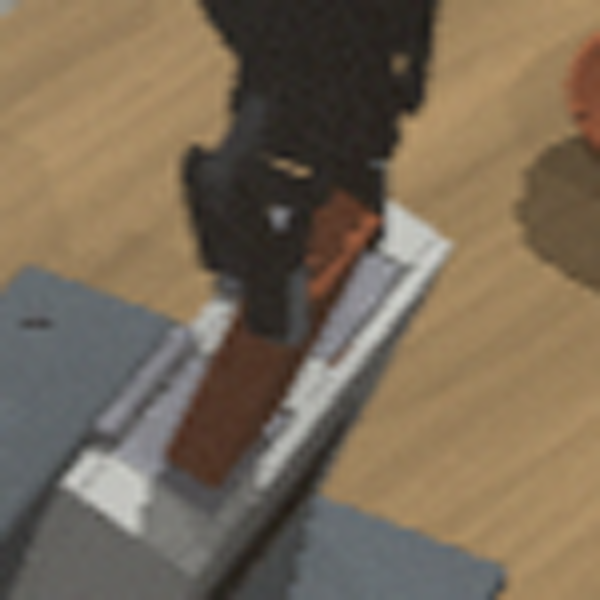

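```bash
python3 - <<'E'
import pickle; from h import *
d,s=pickle.load(open("pics/s7.pkl","rb")); S=Cam(d); d1=Cam(pickle.load(open("pics/side1.pkl","rb")))
p=s["tcp_pos"]; yaw=np.radians(12.9); ex=np.array([np.cos(yaw),np.sin(yaw),0]); ey=np.array([-np.sin(yaw),np.cos(yaw),0]); ez=np.array([0,0,1])
n=.342*ex-.94*ez; a=.94*ex+.342*ez
bf=S.onz([[165/8+269.5,458/8+139.5]],p[2]-.0903)[0]; bn=S.onz([[215/8+269.5,488/8+139.5]],p[2]-.0985)[0]
print("bar far",bf.round(4),"near",bn.round(4),"len",np.linalg.norm(bf-bn), "TCP-frame ey", (bf-p)@ey,(bn-p)@ey,"ex",(bf-p)@ex,(bn-p)@ex)
m=[d1.onz([q],z)[0] for q,z in (([284.4,196.6],.1972),([296.8,203.4],.1828),([293.1,184.8],.1972),([305.1,191.6],.1828))]
M=np.mean(m,0); print("mouth S",M.round(4)); 
for q in m: print("  corner a,ey,n",((q-M)@a*1e3).round(1),((q-M)@ey*1e3).round(1))
for q in (bf,bn): print("bar corner a,ey,n",((q-M)@a*1e3).round(1),((q-M)@ey*1e3).round(1),((q-M)@n*1e3).round(1))
E
```

```text
bar far [0.5867 0.0883 0.2003] near [0.5687 0.0817 0.1921] len 0.020843169611637794 TCP-frame ey 0.027540076571175475 0.02514211541730619 ex 0.04707763439993037 0.028065861685003652
mouth S [0.5913 0.0638 0.19  ]
  corner a,ey,n 18.8 29.6
  corner a,ey,n -21.4 24.2
  corner a,ey,n 21.4 -24.5
  corner a,ey,n -18.9 -29.2
bar corner a,ey,n 4.5 24.8 -9.4
bar corner a,ey,n -16.2 22.4 -8.2
```

The S-only relative check puts the bar's end 9 mm outside the left mouth. It is centred in y to about 1.4 mm and sits 6 mm to the robot side across the bay, which leaves margin. Now I'll push in.

Call:
{"name": "move_arm", "arguments": {
  "deltas": [
    [[0.001, 0.0034, 0.0031, 0], [0.001, 0.0047, 0.0068, 0], [0.001, 0.0061, 0.0106, 0], [0.001, 0.0075, 0.0143, 0], [0.001, 0.0089, 0.0181, 0], [0.001, 0.0102, 0.0219, 0], [0.001, 0.0116, 0.0256, 0], [0.001, 0.013, 0.0294, 0], [0.001, 0.0143, 0.0331, 0], [0.001, 0.0157, 0.0369, 0], [0.001, 0.0157, 0.0369, 0]]
  ]
}}

```text
t: 8.48
tcp_pos: [0.5612, 0.0556, 0.2523]
tool_rot: [0.623, 0.782, 0.003, -0.001]
force: [-5.0, -0.8, 1.5]
finger_gap: 0.579
```

```bash
python3 look.py 8
```

```text
8.5333 [0.5612 0.0556 0.2526] [ 0.6226  0.7825  0.0028 -0.001 ] 0.576 [-3.4  -0.89 -1.92] [-0.32  1.1   0.02]
```

View pics/g8.png

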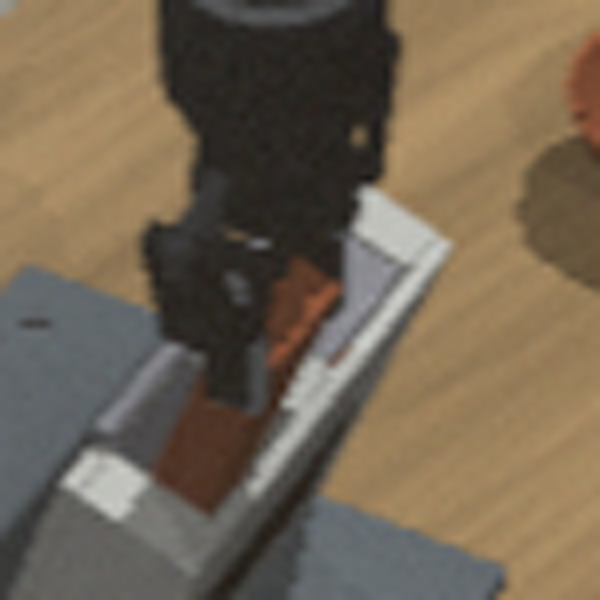

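The left flap is open with the bar about 30 mm in, entering at about (296,199), under light spring force only. I'll push on past the 48 mm decision point.

Call:
{"name": "move_arm", "arguments": {
  "deltas": [
    [[0, 0.0014, 0.0038, 0], [0, 0.0027, 0.0075, 0], [0, 0.0041, 0.0113, 0], [0, 0.0055, 0.015, 0], [0, 0.0068, 0.0188, 0], [0, 0.0068, 0.0188, 0]]
  ]
}}

```text
t: 9.03
tcp_pos: [0.5674, 0.0573, 0.2324]
tool_rot: [0.623, 0.783, 0.002, -0.002]
force: [-3.8, -0.8, -1.7]
finger_gap: 0.578
```

```bash
python3 look.py 9
```

```text
9.0833 [0.5674 0.0572 0.2328] [ 0.6226  0.7825  0.0022 -0.0018] 0.577 [-4.55 -1.43 -1.86] [-0.4   1.07 -0.07]
```

View pics/g9.png

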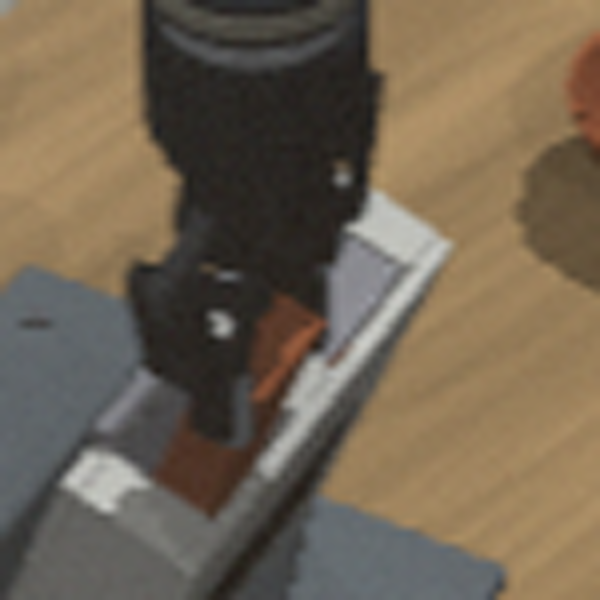

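At about 52 mm there's no stop: the vertical force stays at -1.9 N and only the flap spring acts. I'll go on.

Call:
{"name": "move_arm", "arguments": {
  "deltas": [
    [[0, 0.0014, 0.0038, 0], [0, 0.0027, 0.0075, 0], [0, 0.0041, 0.0113, 0], [0, 0.0055, 0.015, 0], [0, 0.0055, 0.015, 0]]
  ]
}}

```text
t: 9.5
tcp_pos: [0.5727, 0.0586, 0.2169]
tool_rot: [0.623, 0.783, 0.002, -0.002]
force: [-3.2, -1.4, -3.0]
finger_gap: 0.579
```

```bash
python3 look.py 10
```

```text
9.55 [0.5724 0.0585 0.217 ] [ 0.6226  0.7826  0.0016 -0.0025] 0.576 [-4.39 -0.18 -4.56] [-0.39  1.02  0.05]
```

View pics/g10.png

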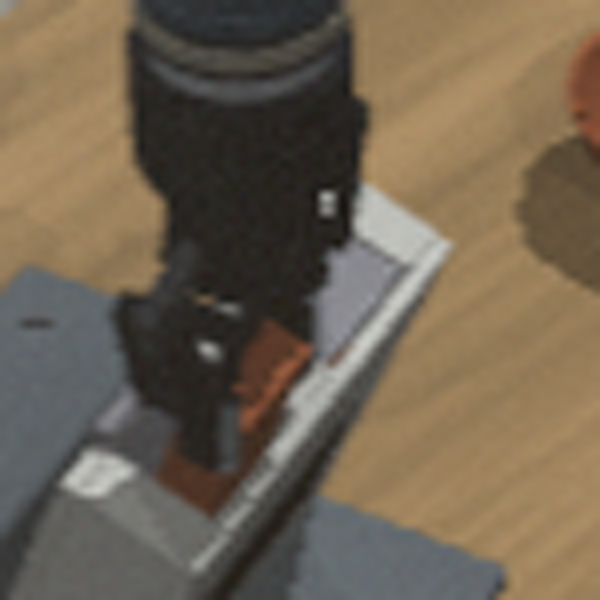

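The side view shows the bar about 69 mm in with the flap still open, so the left bay is free. I'll go about 12 mm deeper while the hand still clears the face, then let go.

Call:
{"name": "move_arm", "arguments": {
  "deltas": [
    [[0, 0.0014, 0.0038, 0], [0, 0.0027, 0.0075, 0], [0, 0.0041, 0.0113, 0], [0, 0.0041, 0.0113, 0]]
  ]
}}

```text
t: 9.88
tcp_pos: [0.5763, 0.0595, 0.2049]
tool_rot: [0.623, 0.783, 0.001, -0.003]
force: [-3.2, -0.4, -2.9]
finger_gap: 0.579
```

```bash
python3 look.py 11
```

```text
9.9333 [0.5761 0.0595 0.205 ] [ 0.6225  0.7826  0.0012 -0.003 ] 0.577 [-3.65 -0.8  -3.88] [-0.35  0.95 -0.03]
```

View pics/g11.png

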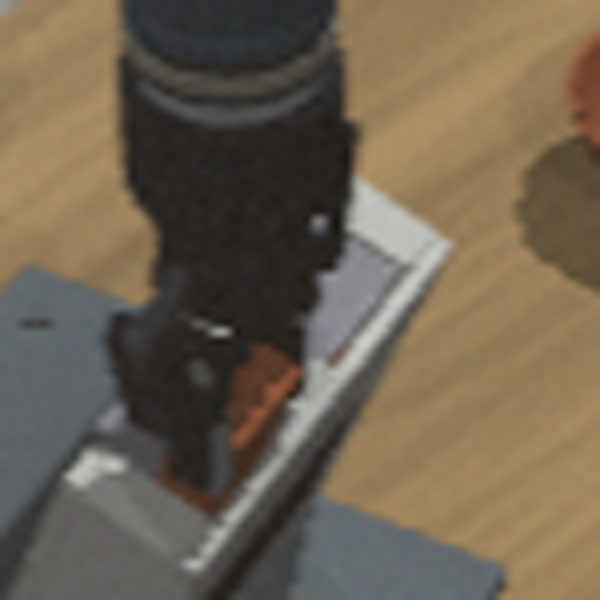

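The tips at about (296,199) are just above the rim and the bar is about 82 mm in. I'll release, then lift clear and shut the fingers.

Call:
{"name": "move_arm", "arguments": {
  "deltas": [
    [[0, 0, 0, 0], [0, 0, 0, 0], [0, 0, 0, 0], [0, 0, -0.002, 0], [0, 0, -0.005, 0], [0, 0, -0.01, 0]]
  ],
  "gripper": 0.8
}}

```text
t: 10.43
tcp_pos: [0.5764, 0.0595, 0.2155]
tool_rot: [0.623, 0.783, 0.001, -0.003]
force: [0.4, -1.1, 0.2]
finger_gap: 0.806
```

```bash
python3 look.py 12
```

```text
10.4833 [0.5771 0.0594 0.2167] [ 0.6225  0.7826  0.0021 -0.0018] 0.803 [-0.23 -0.38  0.52] [ 0.02  0.04 -0.  ]
```

View pics/g12.png

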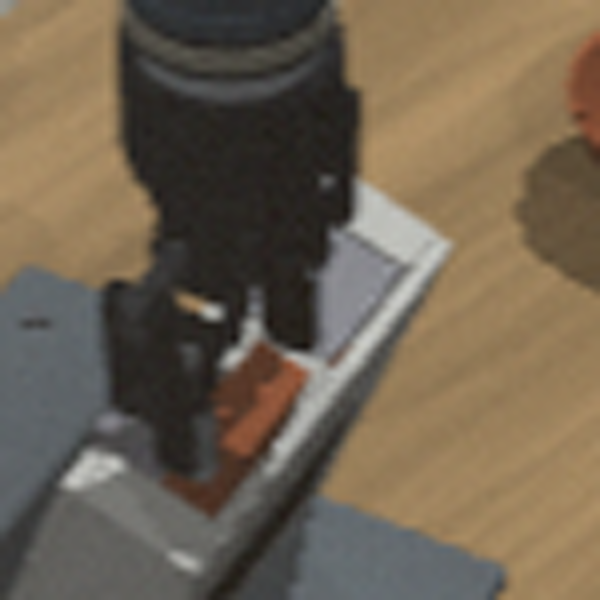

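The fingers are clear, and the bar stays standing in the mouth at about (300,193), held by the flap. I'll lift and shut.

Call:
{"name": "move_arm", "arguments": {
  "deltas": [
    [[0, 0, -0.025, 0], [0, 0, -0.055, 0], [0, 0, -0.08, 0], [0, 0, -0.08, 0]]
  ]
}}

```text
t: 10.82
tcp_pos: [0.5807, 0.0588, 0.303]
tool_rot: [0.622, 0.783, 0.006, 0.004]
force: [0.3, -0.0, 0.1]
finger_gap: 0.801
```

Call:
{"name": "move_arm", "arguments": {
  "deltas": [
    [[0, 0, 0, 0], [0, 0, 0, 0], [0, 0, 0, 0], [0, 0, 0, 0], [0, 0, 0, 0], [0, 0, 0, 0], [0, 0, 0, 0], [0, 0, 0, 0]]
  ],
  "gripper": 0
}}

```text
t: 11.48
tcp_pos: [0.5805, 0.0588, 0.3026]
tool_rot: [0.622, 0.783, 0.005, 0.003]
force: [-0.3, -0.7, -0.4]
finger_gap: 0.002
```

```bash
python3 look.py 13
```

```text
11.5333 [0.5806 0.0588 0.3028] [0.6224 0.7826 0.0055 0.0034] 0.001 [ 0.3  -0.34  0.68] [ 0.02 -0.    0.03]
```

View pics/g13.png

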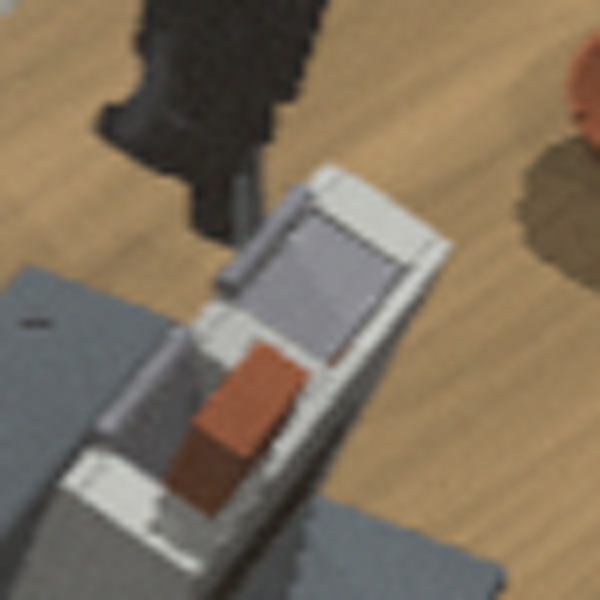

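```bash
python3 - <<'E'
import pickle; from h import *
d,s=pickle.load(open("pics/s13.pkl","rb")); S=Cam(d)
p=s["tcp_pos"]; Rm=R.from_quat(s["tool_rot"]).as_matrix()
q=S.proj([p+Rm@[0,0,.008]]+[p+Rm@[x,y,.008] for x in(-.0145,.0145) for y in (-.011,.011)]); print(q.round(1))
x0,y0=276,140; k=14
a=cv2.resize(np.ascontiguousarray(S.img[y0:y0+42,x0:x0+42,::-1]),None,fx=k,fy=k,interpolation=cv2.INTER_CUBIC)
for v in q: cv2.drawMarker(a,tuple(int(t) for t in (v-[x0,y0]+.5)*k),(255,0,255),cv2.MARKER_CROSS,12)
cv2.imwrite("pics/g13b.png",a)
E
```

```text
[[297.9 167.9]
 [303.9 166.2]
 [297.  163.6]
 [298.7 172.4]
 [291.7 169.7]]
```

View pics/g13b.png

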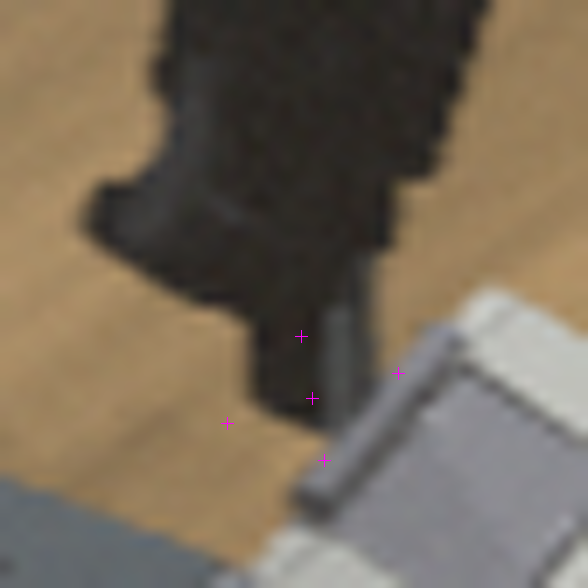

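```bash
python3 - <<'E'
import pickle; from h import *
from station import manip
print("tip",manip.tip_extent)
d,s=pickle.load(open("pics/s13.pkl","rb")); S=Cam(d)
p=s["tcp_pos"]; Rm=R.from_quat(s["tool_rot"]).as_matrix(); yaw=np.radians(12.9); ex=np.array([np.cos(yaw),np.sin(yaw),0]); ey=np.array([-np.sin(yaw),np.cos(yaw),0])
c=np.array([[195,420],[242,460],[308,372],[262,342]])/8-.5+[270,140]
for z0 in(.2223,):
    zz=[z0+.0041,z0-.0041,z0-.0041,z0+.0041]
    P=np.array([S.onz([a],b)[0] for a,b in zip(c,zz)]); m=P.mean(0); print(P.round(4).tolist(),"mean",m.round(4))
    print("sides",[round(np.linalg.norm(P[i]-P[(i+1)%4])*1e3,1) for i in range(4)])
    D=m-p; print("from TCP ex,ey,z",(D@ex).round(4),(D@ey).round(4),D[2].round(4),"tool",(D@Rm).round(4))
E
```

```text
tip 0.008
[[0.5733, 0.0857, 0.2264], [0.5532, 0.0834, 0.2182], [0.5656, 0.0351, 0.2182], [0.5826, 0.0408, 0.2264]] mean [0.5687 0.0613 0.2223]
sides [np.float64(21.9), np.float64(49.9), np.float64(19.7), np.float64(45.9)]
from TCP ex,ey,z -0.0111 0.005 -0.0805 tool [ 0.0049 -0.0121  0.0803]
```

In the side view the bar's outer end centre is at (301,189), pressed to the robot-side wall, and the shut tips are at about (298,168). I'll move the tips over the bar's end and come down until they touch.

Call:
{"name": "move_arm", "arguments": {
  "deltas": [
    [[0.0005, -0.0105, 0, 0], [0.0005, -0.0105, 0.02, 0], [0.0005, -0.0105, 0.045, 0], [0.0005, -0.0105, 0.06, 0], [0.0005, -0.0105, 0.06, 0], [0.0005, -0.0105, 0.06, 0]]
  ]
}}

```text
t: 12.03
tcp_pos: [0.5707, 0.0572, 0.242]
tool_rot: [0.622, 0.783, 0.005, 0.003]
force: [1.0, -0.3, 1.4]
finger_gap: -0.003
```

```bash
python3 look.py 14
```

```text
12.0833 [0.5715 0.0572 0.2431] [0.6224 0.7826 0.0057 0.0037] 0.005 [ 0.31 -0.45 -0.72] [-0.04  0.01  0.03]
```

View pics/g14.png

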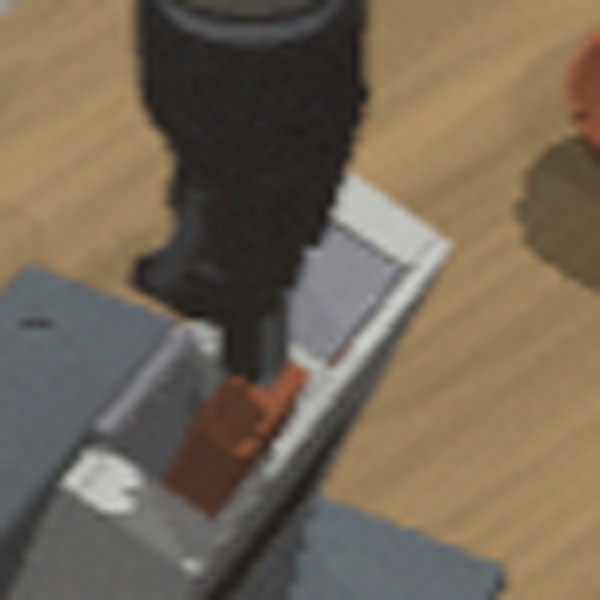

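The tips at about (302,187) are some 10 mm over the middle of the bar's end, and centred. Now I'll push along the bay.

Call:
{"name": "move_arm", "arguments": {
  "deltas": [
    [[0, 0, 0.005, 0], [0, 0, 0.01, 0], [0, 0.0014, 0.0138, 0], [0, 0.0027, 0.0175, 0], [0, 0.0041, 0.0213, 0], [0, 0.0055, 0.025, 0], [0, 0.0068, 0.0288, 0], [0, 0.0082, 0.0325, 0], [0, 0.0082, 0.0325, 0]]
  ]
}}

```text
t: 12.83
tcp_pos: [0.5805, 0.0592, 0.2102]
tool_rot: [0.622, 0.783, 0.006, 0.004]
force: [0.5, 0.9, 1.2]
finger_gap: 0.003
```

```bash
python3 look.py 15
```

```text
12.8833 [0.5798 0.0592 0.21  ] [0.6224 0.7826 0.0054 0.0032] 0.003 [ 0.13  0.62 -0.64] [0.01 0.02 0.02]
```

View pics/g15.png

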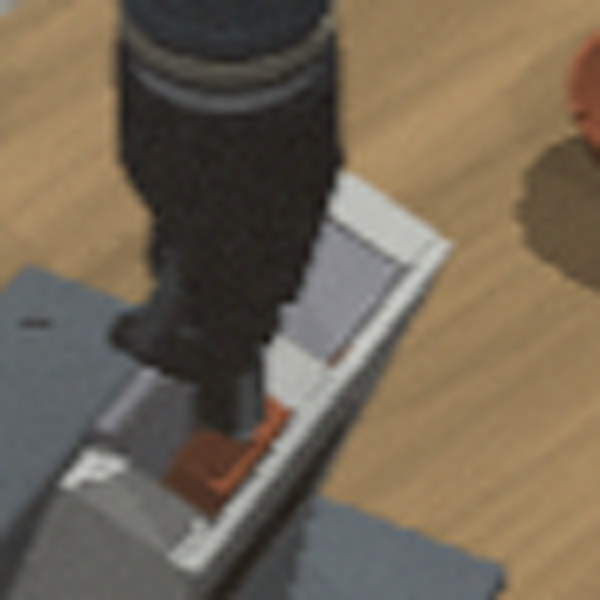

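The bar has gone about 22 mm farther in with almost no force, and the tips at about (299,194) sit on its end. I'll continue.

Call:
{"name": "move_arm", "arguments": {
  "deltas": [
    [[0, 0.001, 0.0038, 0], [0, 0.0024, 0.0075, 0], [0, 0.0038, 0.0113, 0], [0, 0.0052, 0.015, 0], [0, 0.0065, 0.0188, 0], [0, 0.0079, 0.0226, 0], [0, 0.0079, 0.0226, 0]]
  ]
}}

```text
t: 13.47
tcp_pos: [0.5878, 0.0612, 0.1866]
tool_rot: [0.622, 0.783, 0.005, 0.003]
force: [0.4, -0.5, 0.4]
finger_gap: -0.004
```

```bash
python3 look.py 16
```

```text
13.5167 [0.5873 0.0611 0.1866] [0.6224 0.7827 0.0049 0.0025] -0.005 [-0.07  0.16 -0.54] [ 0.01 -0.05 -0.04]
```

View pics/g16.png

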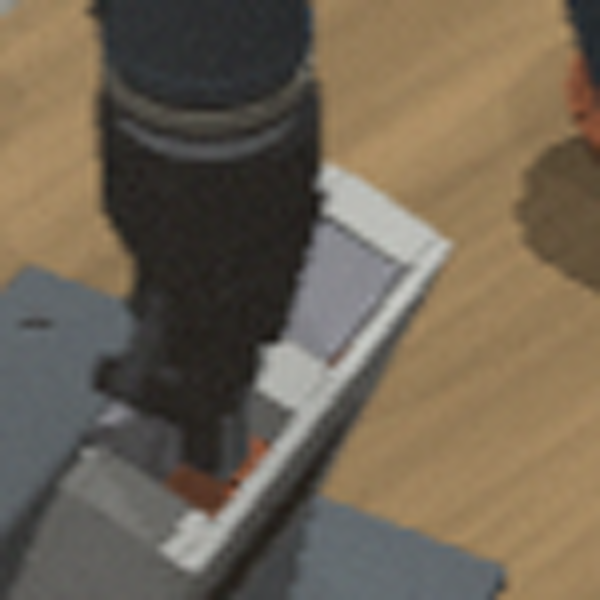

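Call:
{"name": "move_arm", "arguments": {
  "deltas": [
    [[0, 0.0014, 0.0038, 0], [0, 0.0027, 0.0075, 0], [0, 0.0041, 0.0113, 0], [0, 0.0055, 0.015, 0], [0, 0.0055, 0.015, 0]]
  ]
}}

```text
t: 13.93
tcp_pos: [0.5929, 0.0625, 0.1707]
tool_rot: [0.622, 0.783, 0.005, 0.002]
force: [0.6, -0.3, 0.4]
finger_gap: -0.002
```

```bash
python3 look.py 17
```

```text
13.9833 [0.5926 0.0625 0.1708] [0.6224 0.7827 0.0046 0.0019] -0.003 [-0.37  0.45 -0.15] [ 0.04  0.01 -0.05]
```

View pics/g17.png

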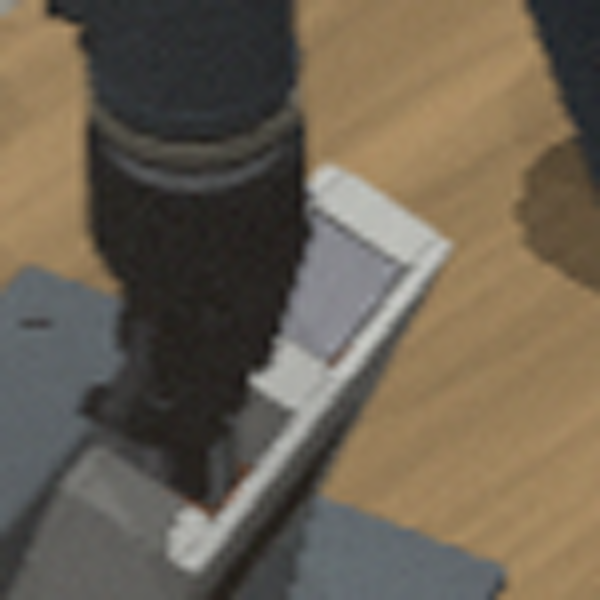

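Call:
{"name": "move_arm", "arguments": {
  "deltas": [
    [[0, 0.001, 0.0028, 0], [0, 0.002, 0.0056, 0], [0, 0.003, 0.0085, 0], [0, 0.004, 0.0113, 0], [0, 0.004, 0.0113, 0]]
  ]
}}

```text
t: 14.4
tcp_pos: [0.5949, 0.0634, 0.1584]
tool_rot: [0.622, 0.783, 0.003, 0.0]
force: [-4.2, -0.8, 2.4]
finger_gap: -0.001
```

```bash
python3 look.py 18
```

```text
14.45 [0.5948 0.0634 0.1585] [6.223e-01 7.827e-01 3.100e-03 2.000e-04] 0.002 [-4.11 -0.47  0.92] [-0.3   0.6  -0.08]
```

View pics/g18.png

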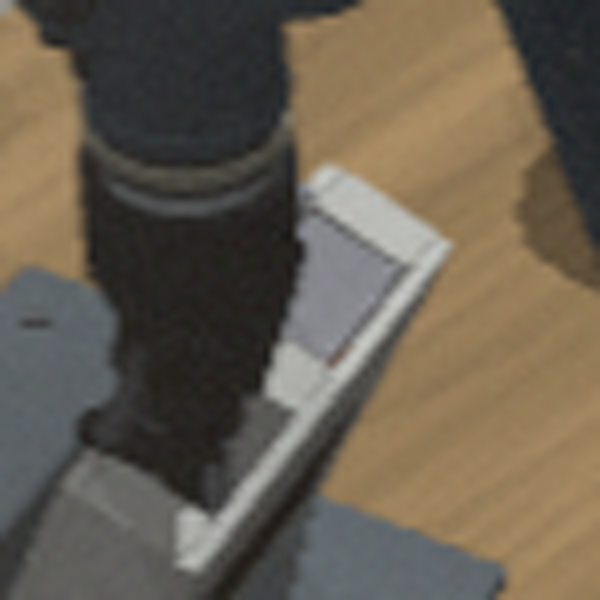

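The force has changed to about -4 N in x, so the flap now presses on the fingers instead of the bar, and the bar is out of sight below. I'll go a couple of mm more, then draw out along the bay.

Call:
{"name": "move_arm", "arguments": {
  "deltas": [
    [[0, 0.001, 0.0025, 0], [0, 0.001, 0.0025, 0], [0, 0.001, 0.0025, 0]]
  ]
}}

```text
t: 14.7
tcp_pos: [0.5951, 0.0637, 0.1567]
tool_rot: [0.622, 0.783, 0.003, -0.0]
force: [-5.2, -0.3, 7.5]
finger_gap: 0.007
```

Call:
{"name": "move_arm", "arguments": {
  "deltas": [
    [[0, -0.0034, -0.0094, 0], [0, -0.0068, -0.0188, 0], [0, -0.0103, -0.0282, 0], [0, -0.0137, -0.0376, 0], [0, -0.0171, -0.047, 0], [0, -0.0222, -0.061, 0], [0, -0.0274, -0.085, 0], [0, -0.05, -0.12, 0], [0, -0.09, -0.15, 0], [0, -0.12, -0.15, 0], [0, -0.12, -0.15, 0], [0, -0.12, -0.15, 0]]
  ]
}}

```text
t: 15.7
tcp_pos: [0.4771, 0.0358, 0.3081]
tool_rot: [0.623, 0.782, 0.004, 0.001]
force: [-0.2, 0.3, -0.2]
finger_gap: 0.001
```

```bash
python3 look.py 19; python3 snap.py 19 top; python3 - <<'E'
import cv2
a=cv2.imread("pics/top19.png")[100:210,280:390]; cv2.imwrite("pics/top19c.png",cv2.resize(a,None,fx=5,fy=5,interpolation=cv2.INTER_CUBIC))
E
```

```text
15.75 [0.4785 0.0358 0.3077] [0.6226 0.7826 0.0041 0.0016] 0.001 [ 0.56 -0.84 -0.5 ] [0.   0.04 0.03]
```

View pics/g19.png

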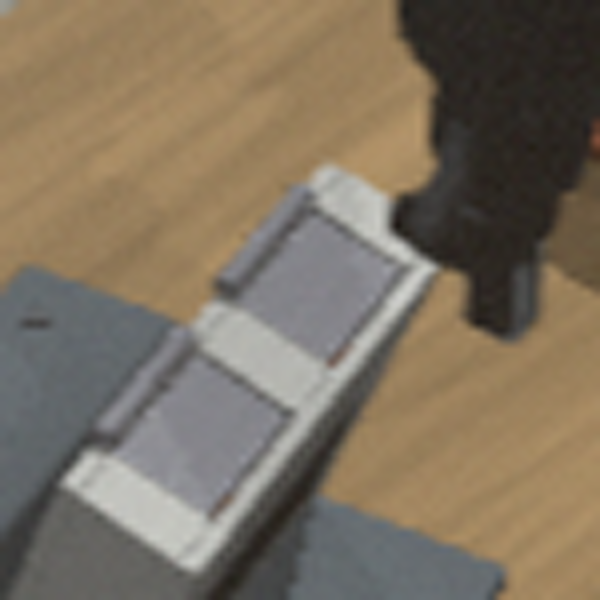

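View pics/top19c.png

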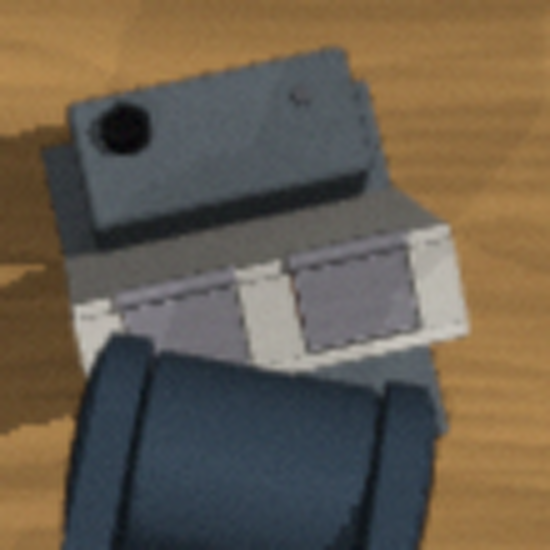

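Both flaps look flush and shut, at about (296,196) and (309,175) in the side view. The same thin terracotta sliver now shows at the near gap of both, so there's a bar behind each. Before handing in I'll check that the bystanders haven't moved.

```bash
python3 - <<'E'
import pickle, m1; from m1 import *
d,s=pickle.load(open("pics/s19.pkl","rb")); S2=Cam(d); T2=Cam(pickle.load(open("pics/top19.pkl","rb")))
for nm,roi,fn,z in (("jar",(415,195,460,230),lambda h,s,v:(s<30)&(v>150),.1),("bowl",(435,125,490,180),lambda h,s,v:(h<13)&(s>130),.05),("pot",(210,135,255,185),lambda h,s,v:(h<13)&(s>130),.1)):
    for C in(T,T2): print(nm,[ (np.round(rect_on(C,c,z)[0],1).tolist()) for c in blobs(C,roi,fn,100)])
# left/right flap hsv blobs in S vs start
for C in(S,S2): print([np.round(cen(c),1).tolist()+[round(cv2.contourArea(c))] for c in blobs(C,(255,155,335,245),lambda h,s,v:(h>108)&(h<150)&(s<32)&(v>100),60)])
E
```

```text
jar [[490.5, -284.2]]
jar [[490.5, -284.2]]
bowl [[672.8, -354.4]]
bowl [[672.7, -354.1]]
pot [[621.4, 295.4]]
pot [[621.5, 295.4]]
[[295.0, 194.0, 212], [309.7, 175.5, 188]]
[[293.6, 193.0, 259], [309.6, 175.5, 194]]
```

The left flap's blob differs slightly from the start (259 px against 212), so I'll compare the two views directly.

```bash
python3 - <<'E'
import pickle; from h import *
d,s=pickle.load(open("pics/s19.pkl","rb")); a=cv2.imread("pics/side1.png")[155:220,270:335]; b=d["img"][155:220,270:335,::-1]
f=lambda i:cv2.resize(np.ascontiguousarray(i),None,fx=6,fy=6,interpolation=cv2.INTER_CUBIC)
cv2.imwrite("pics/cmp.png",np.hstack([f(a),f(b)]))
print(cv2.absdiff(a,np.ascontiguousarray(b)).max(2)[25:55,10:40])
E
```

```text
[[ 8  8 11  6 10 18 15 15 13 13 14 18 13 13  9  9  5 11  7 11  7  8  9  9
   6  8 10 11  7  7]
 [10  5 11  7 10 12 15 10 11 13  7 15 11  7  7  6  9 10  9  6 10  9  8  4
   8  7  7  7  7  6]
 [ 6  6 10 13 10 14 13 13 14 10 13 11  7  6  5 12 11 10  9  8  9  7 10  6
  10  8  5  6  6  8]
 [ 7 14 17 17 14 13 15 12 12  8 13  9  6  4  7  5  6  8 11  6 12  7  9  9
   8  5  7  7  7 10]
 [11 13 13 14 12 14 17 15 12  9  7  9  2  2  6  8  8  9  8  8  9  8  8  8
   6  9  6 10  6 12]
 [11 13 15 13 11 15 12 11 12 10  5  6  7  5  6  9  8  9  8 10 10 11  7 10
   8  8 10  9 12  6]
 [14 15 13 14 15 13 12 21 12  7  5  4  4  5  6 10  4  7  5 10  7  5 10 10
   6  9  7  6 11 11]
 [15 12 14  8 18  9 14 17 13  1  3  5  8 11  8  6  7  4  8  8  5 10  9 11
   7  8  9  5  8 12]
 [10 13 18 15 13 13 16 20 15 12  8  6  8  8  9  6  8  7  7  5  7  8  7  8
   9  7  8  7  8  7]
 [11  9 11 10  8 15 17 13 13  8 10  9 10  9  8  7  5  8  7  8  7 12  8  8
   6 11  7  9 10 10]
 [14 14 16 12 14 15 17 13 14 11  7  9  6  9  8  8  9  7  6  9 11 10  7  8
   6  8  8 10  8  8]
 [14 15 13 15 19 19 13 12 19 13  6  7  7  8  4  9  9  9
[... 1050 characters left out ...]
6 11  6  4  7
   5  3  7  8  6  9]
 [12 16 23 25 24 23 24 21 23 23 20 23 23 21 21 18  8 12  8 10  9  5  3  3
   7  7  4  8  7  6]
 [13 12 15 17 20 21 22 20 23 21 24 25 21 22 26 23 17 14 11  9  6  9  9  3
   4  7  6  5  5  5]
 [12 14 11 16 17 19 21 24 20 21 24 24 19 22 26 23 19 21 17  8  8  3  7  2
   9  6  8  3  7  4]
 [15 11 14 14 10 13 20 21 24 26 24 24 23 27 25 21 23 23 16  9  5 11  1  8
   7  3  6  7  7  5]
 [15 12 14 17  9 14 14 16 23 23 21 24 21 24 22 20 25 21 11 11  7  5  3  4
   9  5  2  7  8  8]
 [10 17 13 11 11 13 14 16 13 20 24 25 24 22 22 21 21 17 10 11  7  8  9  7
   2  7  7  5  6  7]
 [13 13 15 14 12 13 12 15 13 13 15 20 21 21 21 22 16 11 10  5  2  6  3  4
   2  5  8  5  9  9]]
```

View pics/cmp.png

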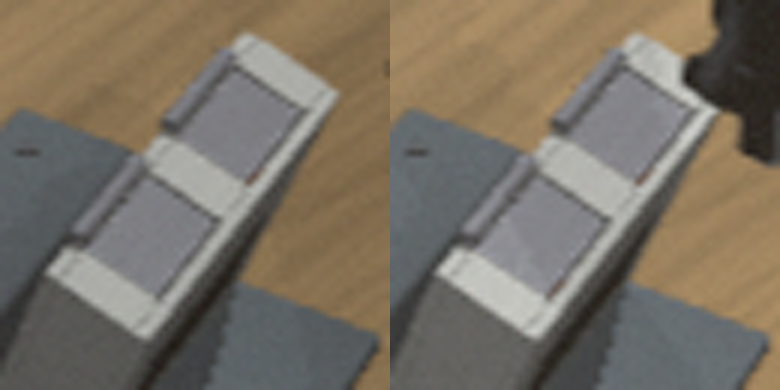

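The geometry is the same as at the start. Only the arm's shadow changed, along with the new sliver of the bar behind the left flap. I'm handing in.

```bash
python3 - <<'E'
from station import manip
print(manip.sign_off()); print(manip.sense()["t"])
E
```

```text
the job is handed in; nothing more can be done
None
the job is handed in; nothing more can be done
```

The bar is in the left bay with both flaps shut, and I handed the job in at about 15.9 s of the 51 s allowed.

**What I did:** I gripped the terracotta bar by its 50 mm width and leaned it about 20° in the grip by pivoting it on the table. I then pushed it through the left flap to about 82 mm; it met no stop at 48 mm, so the left bay was free. After letting go, I pushed it the rest of the way with shut fingers until the flap pressed on the fingers instead of the bar, then drew them out.

**Last checks:**
- **Flaps:** both look flush and shut in the side view, the same as at the start.
- **Bar:** a thin terracotta sliver now shows behind the left flap, just as it does behind the right one.
- **Bystanders:** the jar, bowl and pot are within 0.3 mm of where they began.
- **Robot:** the hand was clear of everything.

**Doubts and disagreements:**
- **Bar's final depth:** I inferred it from the flap having shut. My last push ended against about 7.5 N, so the bar may sit a few mm short of its home place, within the 14 mm allowed.
- **Cameras:** the two disagreed by about 5 mm throughout. I worked with relative measurements and feel.
- **Left flap blob:** its colour area came out larger than at the start (259 against 212 px). The enlarged comparison showed only a change in the arm's shadow.

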